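Set the welt seam of a shoe with a creaser

ROBOT

A 7-joint arm with a two-finger parallel gripper is mounted at the origin on the work surface. World frame = base frame: x ahead of the robot, y to its left, z up, the work surface at z = 0. Lengths are in m, angles in rad, forces in N, time in s.
With the tool pointing down it reaches from about 0.425 to 0.925 m from the base axis. Payload 6.8 kg.
Tool frame: the origin (TCP) lies midway between the tips of the shut fingers; the grasp point (between the pads) lies 19 mm behind it; z points along the fingers, y is the line along which they close (so a half turn about z gives the same grasp; the last joint's range is limited). The gripper opens to 85 mm and grips with 20 to 120 N. Pads are 22 mm wide; open, the fingers measure 114 mm over their backs; the gripper's body (76 mm by 85 mm) begins 54 mm behind the grasp point. The pads swing forward as they close: fully open they stand 13 mm farther back than shut.
Start: joints at [1.192, 0.477, 0.022, 1.555, -0.011, 1.109, -0.083], TCP at [0.181, -0.65, 0.231] pointing down, gripper open.
Joint ranges: [-2.96, 2.96], [-0.34, 2.1], [-1.41, 1.46], [0.24, 2.44], [-1.37, 4.51], [0.17, 1.92], [-2.96, 2.96]. Speed limits (rad/s): [2.39, 2.39, 3.14, 3.14, 3.14, 3.14, 3.14].

INTERFACE

Orientations are given as a rotation vector (axis times angle).
In Python, from bench import r gives the robot as it stands. The module is installed in compiled form; this text tells all that it offers.
- The arm moves only by the tool apply_moves, never from a script. Its argument "rows" is a list of rows, each a list of 6 numbers: the shift along the tool's x, y, z scaled (see below), then the turn, a rotation vector about the tool's x, y, z scaled (see below). A call has 1 to 5 rows; each row is the pose to reach, as a shift and turn from the pose commanded when the call began, along the tool's axes at that moment; what a row does not reach only later rows make up. The controller multiplies each number of a shift by 0.25 m and each number of a turn by 90 degrees. A row lasts 1/8 s, in which the tool goes at most 62.5 mm and 10.7 degrees, less where a joint would pass 70% of its speed; a pose out of reach is approached as far as the arm can. A call with a number of a shift or a turn outside -1 to 1 is refused whole. A call with a gripper value outside its range is refused whole. "claw" is the opening, from 0 (shut) to 1 (fully open), set as the call begins (left out, the last holds). The fingers move at their own pace and stop on an object; "newtons" is the grip in N (left out, the last holds). Time passes only in rows, so rows that repeat a pose let the fingers close. It gives the time, the measured TCP pose, the force, the opening and the grip force at its end, in the units of the state.
- r.get_obs(): the state, without advancing time (a new reading comes with each control period).
- r.grab_frame(name): name is "scene" or "side" or "wrist"; returns a dict with "pixels" (400x640x3 uint8, red, green, blue), "intrinsics" (3x3 intrinsics, pixels), "eye" and "attitude" of the camera in the world. Camera axes: x right, y up, looking along -z (the intrinsics and any distortion apply to the point x, -y, -z); pixel columns grow to the right and rows downward; lengths in m; the calibration is good to about 2 mm. A picture is of the moment at which its call begins. There is no depth.
- r.hand_in(): hands the job in; it is judged then, once.
Trained networks look in a picture, given as the dict that the camera call returned (one of the last four; its "shot" number tells which), for a name from the list of things; names that differ only in an ending like _2 or _b are one class to them, and where a whole thing is asked for, a point or a joint stands for the part that bears it (a point fixed in the world has none). Each returns a list of dicts, best first, with "conf" (0 to 1); they miss things now and then, are a little off and sometimes report something else, mostly with a low value. They report only what shows in the picture. A call takes as long as a camera call. They do not tell look-alikes from the thing itself.
- r.search_frame(picture, thing): "rect" ([left, top, width, height] in pixels, round what is visible of it).
- r.outline_of(picture, thing): "pixels" (400x640 bool, what is visible of it) and "rect" ([left, top, width, height] in pixels, round what is visible of it).
- r.landmark_of(picture, thing): "point" ([column, row] in pixels: a listed point, or the origin of a listed thing).
The state is a dict: "clock": time; "joints": joint angles; "qvel": joint speeds; "tau": joint torques, N m; "tcp_pos": TCP position; "orientation": TCP orientation; "contact_force": force on the tool from outside, world axes, zero at the start; "moment": the same for the moment, N m; "grip_width": finger opening in m; "gripper_force": force on a finger pad.
Only numpy, scipy, OpenCV 4.12 (cv2) and the standard library are available. Lean on these libraries where they do the work, as an engineer would, in place of code of your own. Each camera call takes 0.05 s, during which the arm holds its last target. There are 200 camera calls.

TASK

Take the welt creaser out of the tool block and, leaning it outwards from the shoe about 35 degrees from upright (between 20 and 50) so that it clears the bulging upper, run its tip slowly (2 to 4 cm a second) and with light pressure along the corner where the upper meets the welt, on the side facing the robot, from the heel end of the welt to the edge of the toe cap. Keep the tip down in that corner all the way, touch the shoe and its stand with nothing but the creaser, then stand the creaser back in the tool block and let go. Leave the other tools, the jar and the hammer where they are.

Things in the scene. Friction and masses are not known exactly. Their poses are not given: they have to be found in the camera images.
- creaser: Hand tool standing in the block: straight round wooden handle 28 mm thick, 78 mm long, flat top, brass band at its foot; below it a round steel shank 62 mm long, 8.4 mm thick, tapering over the last 30 mm to a ball tip of 3 mm radius. About 110 g. Origin at the tip's very end, +z towards the handle, which spans z = 62 to 140 mm; grip it near z = 100. At the start the handle's foot rests on the block.
- toolblock: Fixed hardwood block, 70 x 230 mm, 75 mm high; origin at the centre of its underside, long side along its y. Three round holes in its top, 17 mm wide and 66 mm deep, at x = 0, y = -75, 0 and 75 mm. The creaser may stand in any of them; the awl and the wheel stand in the other two.
- shoe: Fixed brown right shoe on a wooden last, sole down, 285 x 110 mm, toe to its -y, outer side (-x) facing the robot. Origin: back of the heel, middle line, level with the welt top at the ball, 72 mm over the bench. Welt: pale 10 mm ledge round the foot of the upper, from 70 mm in front of the heel's back. The upper, 55-80 mm high, bulges 3 mm over the seam, 13 mm up. Toe cap: darker, raised, edge at y = -207 mm.
- stand: Fixed green stand under the shoe: steel plate 190 x 250 mm and 12 mm thick, two wooden rests under the sole, and on the far side from the robot a column with a toggle clamp that presses on the last, 235 mm high. The shoe does not move when pressed; the polished tip slides easily on it. Origin at the plate's underside, below the shoe's middle line, 150 mm towards the toe from the heel's back; axes as the shoe's.
- seam0 (a point): Point 0 of 0 to 8 of the seam on the robot's side, exactly in the corner between upper and welt top; 15 mm apart along the shoe, from heel to toe, nearly straight between neighbours. 10 mm ahead of the welt's heel end; the seam falls 17 mm from here to the ball. Axes as the shoe's: -x outwards, -y to the toe, z up.
- seam1 (a point): Point 1 of 0 to 8 of the seam on the robot's side, exactly in the corner between upper and welt top; 15 mm apart along the shoe, from heel to toe, nearly straight between neighbours. Axes as the shoe's: -x outwards, -y to the toe, z up.
- seam2 (a point): Point 2 of 0 to 8 of the seam on the robot's side, exactly in the corner between upper and welt top; 15 mm apart along the shoe, from heel to toe, nearly straight between neighbours. Axes as the shoe's: -x outwards, -y to the toe, z up.
- seam3 (a point): Point 3 of 0 to 8 of the seam on the robot's side, exactly in the corner between upper and welt top; 15 mm apart along the shoe, from heel to toe, nearly straight between neighbours. Axes as the shoe's: -x outwards, -y to the toe, z up.
- seam4 (a point): Point 4 of 0 to 8 of the seam on the robot's side, exactly in the corner between upper and welt top; 15 mm apart along the shoe, from heel to toe, nearly straight between neighbours. Axes as the shoe's: -x outwards, -y to the toe, z up.
- seam5 (a point): Point 5 of 0 to 8 of the seam on the robot's side, exactly in the corner between upper and welt top; 15 mm apart along the shoe, from heel to toe, nearly straight between neighbours. Axes as the shoe's: -x outwards, -y to the toe, z up.
- seam6 (a point): Point 6 of 0 to 8 of the seam on the robot's side, exactly in the corner between upper and welt top; 15 mm apart along the shoe, from heel to toe, nearly straight between neighbours. Axes as the shoe's: -x outwards, -y to the toe, z up.
- seam7 (a point): Point 7 of 0 to 8 of the seam on the robot's side, exactly in the corner between upper and welt top; 15 mm apart along the shoe, from heel to toe, nearly straight between neighbours. Axes as the shoe's: -x outwards, -y to the toe, z up.
- seam8 (a point): Point 8 of 0 to 8 of the seam on the robot's side, exactly in the corner between upper and welt top; 15 mm apart along the shoe, from heel to toe, nearly straight between neighbours. 7 mm short of the toe cap's edge. Axes as the shoe's: -x outwards, -y to the toe, z up.
- awl: Bystander in the tool block: an awl with a pear-shaped wooden handle, 38 mm at its widest, top 60 mm above the block. Origin at its point, z up.
- wheel: Bystander in the tool block: a marking wheel with a slim handle, 20 mm thick, on a brass disc, top 84 mm above the block. Origin at its lower end, z up.
- jar: Bystander: glass jar with a white lid, 62 mm wide and 62 mm high, standing on the bench. Origin at the centre of its underside.
- hammer: Bystander: a hammer 260 mm long lying on the bench beyond the tool block. Origin at mid-length underneath, head at its +x end.
Things that resemble listed ones, but are neither listed nor needed, are in the scene too. Leave any red look-alike of the creaser alone.

How it is judged:
On the way, in this order (a step that is already met when the one before it is completed fails the run):
1. the creaser's tip is within 6 mm of seam point 0, touching the shoe, leaning 20 to 50 degrees from upright (passing slower than about 8 cm a second) (distance between creaser and seam0 below 0.006 m and contact force between creaser and shoe above 0.2 N and angle between creaser's own z axis and vertical between 0.349 and 0.873 rad), for 0.15 s.
2. the creaser's tip is within 6 mm of seam point 1, touching the shoe, leaning 20 to 50 degrees from upright (passing slower than about 8 cm a second) (distance between creaser and seam1 below 0.006 m and contact force between creaser and shoe above 0.2 N and angle between creaser's own z axis and vertical between 0.349 and 0.873 rad), for 0.15 s.
3. the creaser's tip is within 6 mm of seam point 2, touching the shoe, leaning 20 to 50 degrees from upright (passing slower than about 8 cm a second) (distance between creaser and seam2 below 0.006 m and contact force between creaser and shoe above 0.2 N and angle between creaser's own z axis and vertical between 0.349 and 0.873 rad), for 0.15 s.
4. the creaser's tip is within 6 mm of seam point 3, touching the shoe, leaning 20 to 50 degrees from upright (passing slower than about 8 cm a second) (distance between creaser and seam3 below 0.006 m and contact force between creaser and shoe above 0.2 N and angle between creaser's own z axis and vertical between 0.349 and 0.873 rad), for 0.15 s.
5. the creaser's tip is within 6 mm of seam point 4, touching the shoe, leaning 20 to 50 degrees from upright (passing slower than about 8 cm a second) (distance between creaser and seam4 below 0.006 m and contact force between creaser and shoe above 0.2 N and angle between creaser's own z axis and vertical between 0.349 and 0.873 rad), for 0.15 s.
6. the creaser's tip is within 6 mm of seam point 5, touching the shoe, leaning 20 to 50 degrees from upright (passing slower than about 8 cm a second) (distance between creaser and seam5 below 0.006 m and contact force between creaser and shoe above 0.2 N and angle between creaser's own z axis and vertical between 0.349 and 0.873 rad), for 0.15 s.
7. the creaser's tip is within 6 mm of seam point 6, touching the shoe, leaning 20 to 50 degrees from upright (passing slower than about 8 cm a second) (distance between creaser and seam6 below 0.006 m and contact force between creaser and shoe above 0.2 N and angle between creaser's own z axis and vertical between 0.349 and 0.873 rad), for 0.15 s.
8. the creaser's tip is within 6 mm of seam point 7, touching the shoe, leaning 20 to 50 degrees from upright (passing slower than about 8 cm a second) (distance between creaser and seam7 below 0.006 m and contact force between creaser and shoe above 0.2 N and angle between creaser's own z axis and vertical between 0.349 and 0.873 rad), for 0.15 s.
9. the creaser's tip is within 6 mm of seam point 8, touching the shoe, leaning 20 to 50 degrees from upright (passing slower than about 8 cm a second) (distance between creaser and seam8 below 0.006 m and contact force between creaser and shoe above 0.2 N and angle between creaser's own z axis and vertical between 0.349 and 0.873 rad), for 0.15 s.
At the end, for the whole second after the job is handed in: The creaser stands released, at rest and upright (within 7 degrees) in a hole of the tool block with its handle down on the block's top (within 4 mm); the awl and wheel are within 20 mm, the jar and the hammer within 30 mm of where they were (z of creaser in the frame of toolblock between 0.008 and 0.017 m and x of creaser in the frame of toolblock between -0.02 and 0.02 m and y of creaser in the frame of toolblock between -0.095 and 0.095 m and angle between creaser's own z axis and vertical below 0.12 rad and linear speed of creaser below 0.02 m/s and distance of each of awl, wheel from where it was at the start of the episode below 0.02 m and distance of each of jar, hammer from where it was at the start of the episode below 0.03 m); the robot touches nothing.
It fails at once if the creaser is pressed on the shoe with more than 30 N (contact force between creaser and shoe above 30 N).
It fails at once if the gripper or arm touches the shoe or its stand (contact force between any of the fingers, the arm and stand above 1 N).
It fails at once if the awl, the wheel, the jar or the hammer is displaced (not (distance of each of awl, wheel from where it was at the start of the episode below 0.02 m and distance of each of jar, hammer from where it was at the start of the episode below 0.03 m)).
It also fails if it takes over 67 s, if anything falls off the work surface, if the arm or the gripper's body presses on something with over 40 N, if the wrist force passes 120 N, or if a joint passes its speed limit or range.

## Working session

There is one attempt and no reset: what is moved stays moved. The work goes in short steps, Python scripts to look and compute and a tool call to move; the robot and the scene stay as the last step left them, time stands still between calls to the robot, and variables do not carry over. Pictures are saved under pics/ and viewed, at most 10 in all, crops included, and the job is handed in when it is done.

Besides the shell and the picture viewer there is one more tool, called after "Call:" as name([rows], argument=value, ...), one row to a line, values as JSON. apply_moves: Moves the arm, as the interface text tells. Its arguments: {"type":"object","properties":{"rows":{"type":"array","items":{"type":"array","items":{"type":"number"}}},"claw":{"type":"number"},"newtons":{"type":"number"}},"required":["rows"]}

```bash
mkdir -p pics; ls; cat > h.py <<'E'
import numpy as np, cv2
from bench import r
from scipy.spatial.transform import Rotation as R
def att(f):
    a=np.array(f["attitude"],float)
    return a if a.shape==(3,3) else R.from_rotvec(a).as_matrix() if a.size==3 else R.from_quat(a).as_matrix()
def ray(f,p):
    K=np.array(f["intrinsics"]); d=np.linalg.inv(K)@[p[0],p[1],1]
    d=att(f)@[d[0],-d[1],-d[2]]; return np.array(f["eye"]),d/np.linalg.norm(d)
def proj(f,P):
    c=att(f).T@(np.array(P)-f["eye"]); v=np.array(f["intrinsics"])@[c[0],-c[1],-c[2]]; return v[:2]/v[2]
def tri(obs):
    A=np.zeros((3,3));b=np.zeros(3);L=[]
    for f,p in obs:
        e,d=ray(f,p);M=np.eye(3)-np.outer(d,d);A+=M;b+=M@e;L.append((M,e))
    x=np.linalg.solve(A,b); return x,[float(np.linalg.norm(M@(x-e))) for M,e in L]
def save(f,n,box=None,s=1):
    im=f["pixels"][:,:,::-1]
    if box: im=im[box[1]:box[3],box[0]:box[2]]
    cv2.imwrite("pics/"+n,cv2.resize(im,None,fx=s,fy=s,interpolation=cv2.INTER_CUBIC))
E
python3 - <<'E'
from h import *
F={n:r.grab_frame(n) for n in("scene","side")}
o=r.get_obs();print(o)
for n,f in F.items():
    print({k:v for k,v in f.items() if k!="pixels"}); save(f,n+"0.png")
names=["creaser","toolblock","shoe","stand","awl","wheel","jar","hammer"]+["seam%d"%i for i in range(9)]
for t in names:
    D={n:r.landmark_of(f,t) for n,f in F.items()}
    for n in D: print(t,n,[(np.round(d["point"],1).tolist(),round(d["conf"],2)) for d in D[n][:3]])
    if all(D.values()):
        x,e=tri([(F[n],D[n][0]["point"]) for n in F]); print("   ",x.round(4),np.round(e,4))
E
```

```text
pics
{'clock': 0.1, 'joints': array([ 1.19192777,  0.4777293 ,  0.02234569,  1.55635197, -0.01149036,
        1.10930903, -0.08307026]), 'qvel': array([-0.00037059, -0.00177466,  0.00055668, -0.00333486, -0.00046327,
       -0.00055473, -0.00053885]), 'tau': array([ 6.12941949e-03, -5.97755241e+01,  1.61420245e+00, -2.81953990e+01,
        1.28472573e-02,  4.94390362e-03,  3.12219140e-05]), 'tcp_pos': array([ 0.18038409, -0.64989254,  0.23041531]), 'orientation': array([-3.11121850e+00, -4.23883916e-01,  5.57789579e-04]), 'contact_force': array([-0.25286117,  0.85354035, -0.01324805]), 'moment': array([ 0.0052399 ,  0.00413271, -0.04966133]), 'gripper_force': 0.0, 'grip_width': 0.08477359440878142}
{'intrinsics': array([[418.2089379 ,   0.        , 314.25167094],
       [  0.        , 418.2089379 , 205.33633952],
       [  0.        ,   0.        ,   1.        ]]), 'eye': array([0.51159705, 0.75102807, 0.75688183]), 'attitude': array([ 0.02878885, -1.25029026, -2.78262898]), 'shot': 1}
{'intrinsics': array([[467.21099985,   0.        , 315.35038053],
       [  0.        , 467.2109998
[... 2500 characters left out ...]
], 0.93)]
    [ 0.616  -0.0979  0.037 ] [0.0072 0.0072]
seam6 scene [([298.3, 196.4], 0.97), ([309.5, 191.4], 0.84), ([312.3, 187.1], 0.79)]
seam6 side [([314.5, 182.4], 0.95), ([325.0, 181.7], 0.94), ([306.5, 185.8], 0.93)]
    [ 0.616  -0.0979  0.037 ] [0.0072 0.0072]
seam7 scene [([298.3, 196.4], 0.97), ([309.5, 191.4], 0.84), ([312.3, 187.1], 0.79)]
seam7 side [([314.5, 182.4], 0.95), ([325.0, 181.7], 0.94), ([306.5, 185.8], 0.93)]
    [ 0.616  -0.0979  0.037 ] [0.0072 0.0072]
seam8 scene [([298.3, 196.4], 0.97), ([309.5, 191.4], 0.84), ([312.3, 187.1], 0.79)]
seam8 side [([314.5, 182.4], 0.95), ([325.0, 181.7], 0.94), ([306.5, 185.8], 0.93)]
    [ 0.616  -0.0979  0.037 ] [0.0072 0.0072]
```

View pics/scene0.png

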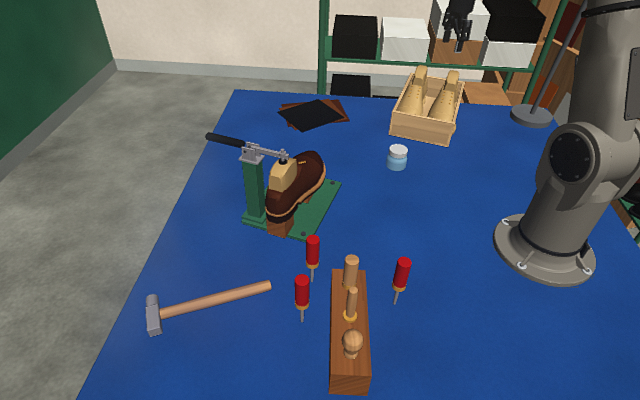

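View pics/side0.png

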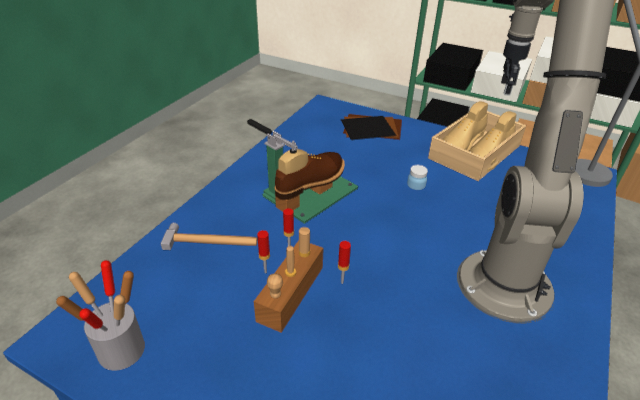

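Scene view: in the tool block stand, from near to far, the pear-shaped awl (352,340), the slim wheel with brass disc (351,302) and the thicker flat-topped wooden handle (351,265). Three red look-alikes stand around it at (402,275), (302,290) and (313,250). The shoe is near (295,190). Side view: candidate creaser handle at (304,240), wheel (291,260), awl (275,284), reds (344,255), (263,245), (288,222). The wooden flat-topped one fits the description; red ones are excluded. I'll confirm it with a crop.

```bash
python3 - <<'E'
from h import *
F={n:r.grab_frame(n) for n in("scene","side","wrist")}
save(F["side"],"crop1.png",(235,195,375,335),4)
o=r.get_obs(); T=R.from_rotvec(o["orientation"]).as_matrix()
w=F["wrist"]; print("wrist rel eye",T.T@(np.array(w["eye"])-o["tcp_pos"]),"\n",T.T@att(w),w["intrinsics"])
for n in("scene","side"):
    f=F[n]
    D=r.landmark_of(f,"seam0"); print(n,[(np.round(d["point"],1).tolist(),round(d["conf"],2)) for d in D])
    for t in("creaser","awl","wheel"):
        print(t,[(np.round(d["rect"]).astype(int).tolist(),round(d["conf"],2)) for d in r.search_frame(f,t)])
# known pixel tops
for nm,a,b in [("creaser top",(351.5,257),(305,230)),("wheel top",(352,288),(291,247)),("awl top",(352,331),(275,276)),("red R top",(403,259),(345,243)),("red L top",(302,277),(263.5,233)),("red far top",(313,237),(288.5,211)),("red R tip",(395.5,303),(342,283)),("red L tip",(302,321),(265,272)),("red far tip",(312,282),(289,249))]:
    x,e=tri([(F["scene"],a),(F["side"],b)]); print(nm,x.round(4),np.round(e,4))
E
```

```text
wrist rel eye [ 0.07584994 -0.00065908 -0.14331375] 
 [[-5.32692766e-04  9.54532102e-01  2.98107668e-01]
 [ 9.99999573e-01  2.83282320e-04  8.79851471e-04]
 [ 7.55397843e-04  2.98108009e-01 -9.54531846e-01]] [[310.38406682   0.         320.49122286]
 [  0.         310.38406682 201.43859148]
 [  0.           0.           1.        ]]
scene [([307.0, 193.6], 0.93), ([296.6, 197.4], 0.92), ([320.2, 172.9], 0.83), ([304.3, 195.0], 0.81), ([314.5, 188.1], 0.78), ([316.5, 180.8], 0.73), ([315.3, 186.5], 0.62), ([307.7, 189.0], 0.59), ([309.8, 186.7], 0.57)]
creaser [([394, 256, 18, 49], 0.9), ([340, 254, 17, 35], 0.67), ([304, 237, 15, 43], 0.66), ([343, 331, 21, 30], 0.61), ([294, 274, 16, 49], 0.56), ([203, 130, 136, 113], 0.53), ([264, 150, 64, 76], 0.52)]
awl [([341, 330, 21, 30], 0.88)]
wheel [([344, 287, 14, 35], 0.81)]
side [([304.7, 184.8], 0.93), ([322.5, 180.2], 0.88), ([314.1, 181.3], 0.83), ([333.7, 176.6], 0.83), ([313.9, 182.6], 0.81), ([323.6, 179.5], 0.8), ([337.4, 173.5], 0.79), ([331.7, 178.3], 0.78), ([306.2, 183.4], 0.75)]
creaser [([256, 232, 15, 39], 0.8), ([299, 225, 13, 33], 0.74), ([284, 211, 10, 34], 0.58), ([268, 274, 14, 24], 0.55), ([338, 240, 15, 43], 0.54), ([274, 153, 72, 51], 0.36)]
awl [([268, 276, 16, 24], 0.63)]
wheel [([285, 245, 13, 31], 0.83), ([407, 164, 23, 27], 0.52)]
creaser top [0.4765 0.21   0.1474] [0.0009 0.0009]
wheel top [0.4738 0.2845 0.1514] [0.001 0.001]
awl top [0.4708 0.3593 0.128 ] [0.0014 0.0014]
red R top [0.3749 0.1933 0.1359] [0.0003 0.0003]
red L top [0.567  0.259  0.1358] [0.0006 0.0006]
red far top [0.556  0.1556 0.1371] [0.0013 0.0013]
red R tip [0.3705 0.2029 0.0038] [0.0005 0.0005]
red L tip [0.566  0.2663 0.0021] [0. 0.]
red far tip [0.5548 0.1619 0.0014] [0.0011 0.0011]
```

View pics/crop1.png

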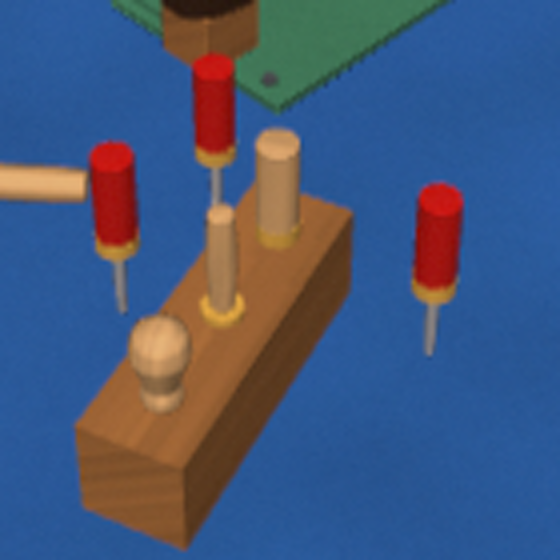

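The crop confirms it: the thick cylindrical wooden handle with flat top and brass foot at crop (278,185), the block's -y end, is the creaser. The slim one (221,265) is the wheel, the pear one (160,360) the awl, and the three red ones are decoys. Next I move the arm to a wrist-camera view of the robot-side seam.

```bash
cat >> h.py <<'E'
import json,os
def getcmd():
    if os.path.exists("cmd.json"):
        p,v=json.load(open("cmd.json")); return np.array(p),R.from_rotvec(v)
    o=r.get_obs(); return o["tcp_pos"],R.from_rotvec(o["orientation"])
def setcmd(p,q): json.dump([list(p),list(q.as_rotvec())],open("cmd.json","w"))
def Rt(tilt,yaw=0):
    "tool y along the turned world y, tool z tilted by tilt deg forward from straight down"
    s,c=np.sin(np.radians(tilt)),np.cos(np.radians(tilt))
    return R.from_euler("z",yaw,degrees=True)*R.from_matrix(np.array([[-c,0,s],[0,1,0],[-s,0,-c]]))
def plan(wps,dmax=.05,amax=9.5,pad=0):
    "print calls of <=5 rows; wps: (pos,Rot[,dmax])"
    p,q=getcmd(); P=[]
    for w in wps:
        tp,tq=np.array(w[0],float),w[1]; dm=w[2] if len(w)>2 else dmax
        lp,lq=P[-1] if P else (p,q); rv=(lq.inv()*tq).as_rotvec()
        n=max(1,int(np.ceil(max(np.linalg.norm(tp-lp)/dm,np.degrees(np.linalg.norm(rv))/amax)-1e-6)))
        P+=[(lp+(tp-lp)*k/n,lq*R.from_rotvec(rv*k/n)) for k in range(1,n+1)]
    P+=[P[-1]]*pad
    for i in range(0,len(P),5):
        rows=[]
        for tp,tq in P[i:i+5]:
            rows.append(np.round(np.r_[q.inv().apply(tp-p)/.25,(q.inv()*tq).as_rotvec()/(np.pi/2)],3).tolist())
        print(json.dumps(rows)); L=np.array(rows[-1])
        p,q=p+q.apply(L[:3]*.25),q*R.from_rotvec(L[3:]*np.pi/2)
    setcmd(p,q); print("cmd",p.round(4),q.as_rotvec().round(3))
E
python3 - <<'E'
from h import *
p,q=getcmd(); Z=lambda a:R.from_euler("z",a,degrees=True)*q
plan([((.40,-.45,.30),Z(60)),((.46,-.25,.30),Z(120)),((.48,-.12,.25),Rt(0)),((.515,-.11,.19),Rt(35))])
E
```

```text
[[0.151, -0.077, -0.039, 0.0, 0.0, -0.095], [0.303, -0.154, -0.078, 0.0, 0.0, -0.19], [0.454, -0.23, -0.118, 0.0, 0.0, -0.286], [0.606, -0.307, -0.157, 0.0, 0.0, -0.381], [0.757, -0.384, -0.196, 0.0, 0.0, -0.476]]
[[0.164, 0.047, -0.039, 0.0, 0.0, -0.095], [0.327, 0.093, -0.079, 0.0, 0.0, -0.191], [0.442, 0.063, -0.079, 0.0, 0.0, -0.286], [0.557, 0.032, -0.079, 0.0, 0.0, -0.381], [0.673, 0.001, -0.079, 0.0, 0.0, -0.476]]
[[0.105, 0.056, 0.0, 0.0, 0.0, -0.096], [0.211, 0.111, 0.0, 0.0, 0.0, -0.191], [0.316, 0.167, 0.0, 0.0, 0.0, -0.286], [0.422, 0.223, 0.0, 0.0, 0.0, -0.381], [0.52, 0.259, 0.04, 0.0, 0.0, -0.48]]
[[0.048, 0.094, 0.04, -0.0, 0.0, -0.099], [0.095, 0.188, 0.08, -0.0, 0.0, -0.198], [0.143, 0.282, 0.12, -0.0, 0.0, -0.297], [0.191, 0.376, 0.16, -0.0, 0.0, -0.396], [0.168, 0.404, 0.22, -0.03, -0.094, -0.395]]
[[-0.026, 0.01, 0.065, -0.0, -0.097, 0.0], [-0.051, 0.02, 0.13, -0.0, -0.195, 0.0], [-0.077, 0.03, 0.194, -0.0, -0.292, 0.0]]
cmd [ 0.5151 -0.11    0.1901] [-0.    2.53 -0.  ]
```

Call:
apply_moves([
  [0.151,-0.077,-0.039,0.0,0.0,-0.095],
  [0.303,-0.154,-0.078,0.0,0.0,-0.19],
  [0.454,-0.23,-0.118,0.0,0.0,-0.286],
  [0.606,-0.307,-0.157,0.0,0.0,-0.381],
  [0.757,-0.384,-0.196,0.0,0.0,-0.476],
])

```text
clock: 2.98
tcp_pos: [0.3382, -0.5063, 0.2808]
orientation: [2.739, 1.538, -0.0]
contact_force: [0.6, -1.4, 0.4]
grip_width: 0.0857
gripper_force: 0.0
```

Call:
apply_moves([
  [0.164,0.047,-0.039,0.0,0.0,-0.095],
  [0.327,0.093,-0.079,0.0,0.0,-0.191],
  [0.442,0.063,-0.079,0.0,0.0,-0.286],
  [0.557,0.032,-0.079,0.0,0.0,-0.381],
  [0.673,0.001,-0.079,0.0,0.0,-0.476],
])

```text
clock: 3.6
tcp_pos: [0.4259, -0.3633, 0.3002]
orientation: [1.988, 2.432, -0.0]
contact_force: [-0.7, -0.8, -0.1]
grip_width: 0.0851
gripper_force: 0.0
```

Call:
apply_moves([
  [0.105,0.056,0.0,0.0,0.0,-0.096],
  [0.211,0.111,0.0,0.0,0.0,-0.191],
  [0.316,0.167,0.0,0.0,0.0,-0.286],
  [0.422,0.223,0.0,0.0,0.0,-0.381],
  [0.52,0.259,0.04,0.0,0.0,-0.48],
])

```text
clock: 4.22
tcp_pos: [0.4649, -0.2231, 0.2908]
orientation: [0.952, 2.992, -0.0]
contact_force: [0.1, -0.3, -0.5]
grip_width: 0.0855
gripper_force: 0.0
```

Call:
apply_moves([
  [0.048,0.094,0.04,0.0,0.0,-0.099],
  [0.095,0.188,0.08,0.0,0.0,-0.198],
  [0.143,0.282,0.12,0.0,0.0,-0.297],
  [0.191,0.376,0.16,0.0,0.0,-0.396],
  [0.168,0.404,0.22,-0.03,-0.094,-0.395],
])

```text
clock: 4.85
tcp_pos: [0.4913, -0.1147, 0.2355]
orientation: [-0.01, 2.984, 0.003]
contact_force: [-0.7, -0.4, -0.2]
grip_width: 0.085
gripper_force: 0.0
```

Call:
apply_moves([
  [-0.026,0.01,0.065,0.0,-0.097,0.0],
  [-0.051,0.02,0.13,0.0,-0.195,0.0],
  [-0.077,0.03,0.194,0.0,-0.292,0.0],
])

```text
clock: 5.22
tcp_pos: [0.5034, -0.1243, 0.1918]
orientation: [0.016, 2.653, -0.052]
contact_force: [-0.2, -0.7, -0.4]
grip_width: 0.0852
gripper_force: 0.0
```

```bash
cat > seam.py <<'E'
from h import *
import sys,pickle
tag=sys.argv[1]
for _ in range(3): f=r.grab_frame("wrist")
D=r.landmark_of(f,"seam0"); g={"f":{k:f[k] for k in f},"pts":[(d["point"],d["conf"]) for d in D]}
g["shoe"]=[(d["point"],d["conf"]) for d in r.landmark_of(f,"shoe")]
pickle.dump(g,open(tag+".pkl","wb"))
print([(np.round(p,1).tolist(),round(c,2)) for p,c in g["pts"]],g["shoe"])
o=r.get_obs(); print(o["tcp_pos"],o["orientation"],o["clock"],o["contact_force"])
save(f,tag+".png")
E
python3 seam.py w1
```

```text
[([396.3, 213.8], 0.97), ([423.6, 229.2], 0.94), ([315.1, 187.9], 0.94), ([351.1, 194.6], 0.87), ([433.6, 228.2], 0.75), ([408.2, 219.2], 0.69), ([367.0, 198.5], 0.66), ([377.5, 206.3], 0.63)] [([481.7, 250.2], 0.65)]
[ 0.50659775 -0.12466743  0.1940606 ] [ 0.01670362  2.6517359  -0.04953261] 5.475 [0.04631992 0.7713645  0.59976625]
```

View pics/w1.png

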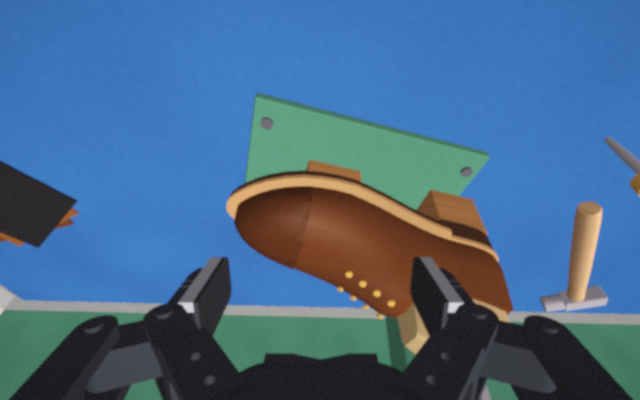

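The wrist view shows the shoe with its toe to the left (235,205). The pale welt and seam run from the heel end near (452,237) to the cap edge near (312,188). The open fingers are at the bottom, and the seam is unobstructed. The arm stopped a bit short of its target, so I check the joints and plan a second, steeper view.

```bash
cat >> h.py <<'E'
def sync():
    o=r.get_obs(); setcmd(o["tcp_pos"],R.from_rotvec(o["orientation"])); return o
E
python3 - <<'E'
from h import *
o=sync(); print(o["joints"].round(3),o["clock"])
plan([((.557,-.10,.255),Rt(8))])
E
```

```text
[ 0.994  0.165 -0.901  2.264  0.363  0.299  1.368] 5.475
[[-0.097, 0.032, -0.041, -0.008, 0.074, -0.002], [-0.195, 0.063, -0.083, -0.016, 0.148, -0.004], [-0.292, 0.095, -0.124, -0.024, 0.223, -0.006]]
cmd [ 0.557 -0.1    0.255] [0.000e+00 3.002e+00 1.000e-03]
```

Call:
apply_moves([
  [-0.097,0.032,-0.041,-0.008,0.074,-0.002],
  [-0.195,0.063,-0.083,-0.016,0.148,-0.004],
  [-0.292,0.095,-0.124,-0.024,0.223,-0.006],
])

```text
clock: 5.85
tcp_pos: [0.5574, -0.0986, 0.2564]
orientation: [-0.002, 3.006, 0.004]
contact_force: [1.2, -0.2, -0.2]
grip_width: 0.0851
gripper_force: 0.0
```

```bash
python3 seam.py w2
```

```text
[([326.7, 167.0], 0.88), ([366.3, 186.5], 0.81), ([376.4, 193.4], 0.78), ([389.9, 197.4], 0.75), ([300.0, 157.1], 0.7), ([312.6, 163.1], 0.69), ([283.5, 152.5], 0.67), ([341.4, 175.4], 0.56)] [([442.3, 235.5], 0.74)]
[ 0.55592114 -0.09887949  0.25375363] [-2.84897116e-03  3.00337332e+00  2.03507658e-03] 6.1 [-0.17312505 -0.16142615 -0.03906574]
```

View pics/w2.png

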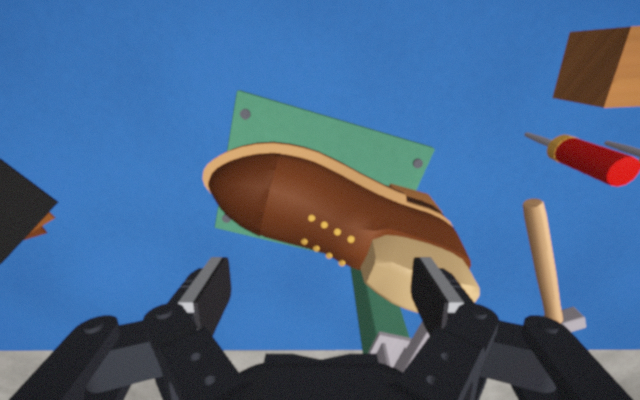

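The steeper view shows the seam clearly from its heel end near (410,205) to the cap edge near (278,150), again unobstructed. Now I extract the welt/upper edge in both views and triangulate it.

```bash
cat > edge.py <<'E'
from h import *
import pickle
from scipy.optimize import brentq
G={t:pickle.load(open(t+".pkl","rb")) for t in("w1","w2")}
def curve(im,c0,c1,r0,r1):
    a=cv2.GaussianBlur(im,(0,0),.7).astype(float); out=[]
    for u in range(c0,c1):
        col=a[r0:r1,u]; pale=(col[:,0]>170)&(col[:,0]-col[:,2]>40)
        k=np.where(pale)[0]
        if len(k)==0: continue
        last=k[0]
        while last+1 in k: last+=1
        R0=col[last-1:last+1,0].max(); lo=col[min(last+4,len(col)-1),0]; m=(R0+lo)/2
        j=last
        while j+1<len(col) and col[j+1,0]>m: j+=1
        if j+1>=len(col): continue
        out.append((u,r0+j+(col[j,0]-m)/(col[j,0]-col[j+1,0]),len(k)))
    return np.array(out)
if __name__=="__main__":
    C1=curve(G["w1"]["f"]["pixels"],300,456,160,250); C2=curve(G["w2"]["f"]["pixels"],265,415,135,225)
    for C in(C1,C2): print(C[::10].round(1).tolist())
    for t in G: print(t,[np.round(p,1).tolist() for p,c in sorted(G[t]["pts"],key=lambda q:q[0][0])])
    s1=np.polyfit(C1[:,0]-370,C1[:,1],6); s2=np.polyfit(C2[:,0]-340,C2[:,1],6)
    print("fit resid",np.std(np.polyval(s1,C1[:,0]-370)-C1[:,1]),np.std(np.polyval(s2,C2[:,0]-340)-C2[:,1]))
    f1,f2=G["w1"]["f"],G["w2"]["f"]; W=[]
    for u in range(304,450,4):
        e,d=ray(f1,(u,np.polyval(s1,u-370)))
        def g(t): q=proj(f2,e+t*d); return q[1]-np.polyval(s2,np.clip(q[0],265,414)-340)
        try: W.append(e+brentq(g,.2,.5)*d)
        except ValueError as x: print(u,x)
    W=np.array(W); print(W.round(4)); np.save("W.npy",W)
E
python3 edge.py
```

```text
[[300.0, 186.2, 9.0], [310.0, 186.3, 9.0], [320.0, 187.3, 9.0], [330.0, 189.1, 10.0], [340.0, 191.2, 10.0], [350.0, 193.8, 10.0], [360.0, 198.0, 11.0], [370.0, 202.9, 12.0], [380.0, 207.4, 11.0], [390.0, 212.9, 12.0], [400.0, 218.2, 11.0], [410.0, 223.3, 11.0], [420.0, 228.2, 11.0], [430.0, 232.9, 11.0], [440.0, 236.7, 10.0], [450.0, 240.1, 9.0]]
[[265.0, 153.1, 9.0], [275.0, 152.8, 9.0], [285.0, 154.1, 9.0], [295.0, 156.1, 10.0], [305.0, 158.7, 10.0], [315.0, 162.1, 10.0], [325.0, 166.7, 14.0], [335.0, 171.6, 10.0], [345.0, 177.0, 11.0], [355.0, 182.4, 10.0], [365.0, 187.6, 10.0], [375.0, 192.6, 10.0], [385.0, 197.2, 10.0], [395.0, 201.3, 10.0], [405.0, 205.1, 10.0]]
w1 [[315.1, 187.9], [351.1, 194.6], [367.0, 198.5], [377.5, 206.3], [396.3, 213.8], [408.2, 219.2], [423.6, 229.2], [433.6, 228.2]]
w2 [[283.5, 152.5], [300.0, 157.1], [312.6, 163.1], [326.7, 167.0], [341.4, 175.4], [366.3, 186.5], [376.4, 193.4], [389.9, 197.4]]
fit resid 0.1450204479865681 0.13320172246649795
[[ 0.56   -0.1448  0.0737]
 [ 0.5603 -0.1412  0.0738]
 [ 0.5606 -0.1375  0.0737]
 [ 0.5611 -0.1339  0.0736]
 [
[... 189 characters left out ...]
 0.569  -0.1044  0.0735]
 [ 0.5705 -0.1006  0.0738]
 [ 0.572  -0.0968  0.0743]
 [ 0.5735 -0.0931  0.0748]
 [ 0.5752 -0.0892  0.0754]
 [ 0.5769 -0.0854  0.0761]
 [ 0.5786 -0.0816  0.0769]
 [ 0.5804 -0.0777  0.0777]
 [ 0.5823 -0.0739  0.0785]
 [ 0.5842 -0.07    0.0794]
 [ 0.5861 -0.0661  0.0803]
 [ 0.588  -0.0622  0.0813]
 [ 0.5899 -0.0582  0.0822]
 [ 0.5917 -0.0543  0.0832]
 [ 0.5936 -0.0504  0.0841]
 [ 0.5954 -0.0464  0.0851]
 [ 0.5972 -0.0425  0.086 ]
 [ 0.5989 -0.0385  0.087 ]
 [ 0.6006 -0.0346  0.0879]
 [ 0.6022 -0.0306  0.0888]
 [ 0.6037 -0.0267  0.0897]
 [ 0.6052 -0.0227  0.0905]
 [ 0.6066 -0.0188  0.0913]
 [ 0.608  -0.0148  0.092 ]
 [ 0.6093 -0.0108  0.0926]
 [ 0.6107 -0.0067  0.0931]]
```

```bash
cat > pts.py <<'E'
from edge import *
W=np.load("W.npy")
f1,f2=G["w1"]["f"],G["w2"]["f"]
def atz(f,p,z): e,d=ray(f,p); return e+d*(z-e[2])/d[2]
a,b=[atz(f2,p,.012) for p in((238,92),(434,150))]; yaw=np.arctan2(-(b-a)[0]*-1,(b-a)[1]); th=-np.arctan2((b-a)[0],(b-a)[1])
a1,b1=[atz(f1,p,.012) for p in((257,94),(488,155))]
print("plate near edge",a.round(4),b.round(4),"yaw deg",np.degrees(th),np.degrees(-np.arctan2((b1-a1)[0],(b1-a1)[1])), np.linalg.norm(b-a),np.linalg.norm(b1-a1))
th=(th-np.arctan2((b1-a1)[0],(b1-a1)[1]))/2
ey=np.array([-np.sin(th),np.cos(th),0]); ex=np.array([np.cos(th),np.sin(th),0])
s=W@ey
lm=[]
for t,idx in(("w1",[8,6,5,4,3,2,1,0]),("w2",[8,7,6,5,4,2,1,0])):
    pr=np.array([proj(G[t]["f"],w) for w in W])
    for i,(p,c) in zip(idx,sorted(G[t]["pts"],key=lambda q:q[0][0])):
        lm.append((i,np.interp(p[0],pr[:,0],s)))
lm=np.array(lm); s0=np.mean(lm[:,1]+.015*lm[:,0]); print("resid mm",((lm[:,1]+.015*lm[:,0]-s0)*1e3).round(1))
S=np.array([[np.interp(s0-.015*i,s,W[:,k]) for k in range(3)] for i in range(9)])
print(S.round(4)); np.save("S.npy",S); print("shoe frame x",((S@ex)*1e3).round(1))
# checks: cap edge, welt end
for y,n in((-.207,"cap"),(-.07,"weltend")):
    P=[np.interp(s0+.08+y,s,W[:,k]) for k in range(3)]; print(n,np.round(P,4),[proj(f,P).round(1).tolist() for f in(f1,f2)])
E
python3 pts.py
```

```text
plate near edge [ 0.5062 -0.1903  0.012 ] [0.5743 0.0468 0.012 ] yaw deg -16.040764358672746 -16.356884030765904 0.2466595173233742 0.24365839507924716
resid mm [-3.1  1.3  2.6 -1.4  3.7  1.5  2.9 -1.6 -2.7 -0.2 -1.2 -0.1  2.   1.
 -2.4 -2.1]
[[ 0.6063 -0.0196  0.0911]
 [ 0.6009 -0.0337  0.0881]
 [ 0.5949 -0.0476  0.0848]
 [ 0.5884 -0.0613  0.0815]
 [ 0.5817 -0.075   0.0783]
 [ 0.5754 -0.0888  0.0755]
 [ 0.5697 -0.1027  0.0736]
 [ 0.5649 -0.117   0.073 ]
 [ 0.5615 -0.1316  0.0735]]
shoe frame x [587.7 586.5 584.6 582.1 579.6 577.3 575.7 575.1 575.9]
cap [ 0.5605 -0.1386  0.0737] [[310.8, 186.6], [279.4, 153.4]]
weltend [ 0.6095 -0.0102  0.0926] [[444.6, 238.3], [400.7, 203.5]]
```

Seam found: points 0 to 8 run from (0.606,-0.020,0.091) to (0.562,-0.132,0.0735). The drop is 18 mm against the listed 17, and the cap edge matches. Now I go over the tool block for a close look at the creaser.

```bash
python3 - <<'E'
from h import *
o=sync()
plan([((.50,.0,.28),Rt(0,-10)),((.462,.19,.25),Rt(0,-20))],pad=2)
E
```

```text
[[0.069, 0.132, -0.045, 0.003, 0.029, 0.037], [0.138, 0.264, -0.089, 0.006, 0.058, 0.075], [0.206, 0.396, -0.134, 0.009, 0.088, 0.112], [0.248, 0.586, -0.109, 0.01, 0.088, 0.14], [0.289, 0.776, -0.085, 0.012, 0.087, 0.168]]
[[0.086, 0.174, 0.03, 0.0, 0.0, 0.027], [0.172, 0.347, 0.06, 0.0, 0.0, 0.055], [0.172, 0.347, 0.06, 0.0, 0.0, 0.055], [0.172, 0.347, 0.06, 0.0, 0.0, 0.055]]
cmd [0.462  0.1899 0.2501] [5.450e-01 3.093e+00 1.000e-03]
```

Call:
apply_moves([
  [0.069,0.132,-0.045,0.003,0.029,0.037],
  [0.138,0.264,-0.089,0.006,0.058,0.075],
  [0.206,0.396,-0.134,0.009,0.088,0.112],
  [0.248,0.586,-0.109,0.01,0.088,0.14],
  [0.289,0.776,-0.085,0.012,0.087,0.168],
], claw=0.65, newtons=80)

```text
clock: 6.72
tcp_pos: [0.4799, 0.0946, 0.2644]
orientation: [0.417, 3.113, -0.002]
contact_force: [0.5, 0.3, -0.3]
grip_width: 0.0554
gripper_force: 0.0
```

Call:
apply_moves([
  [0.086,0.174,0.03,0.0,0.0,0.027],
  [0.172,0.347,0.06,0.0,0.0,0.055],
  [0.172,0.347,0.06,0.0,0.0,0.055],
  [0.172,0.347,0.06,0.0,0.0,0.055],
])

```text
clock: 7.22
tcp_pos: [0.462, 0.188, 0.2494]
orientation: [0.547, 3.093, -0.003]
contact_force: [0.6, 0.4, -0.4]
grip_width: 0.0552
gripper_force: 0.0
```

```bash
python3 - <<'E'
from h import *
import pickle
f=r.grab_frame("wrist")
D=r.outline_of(f,"creaser"); print([(np.round(d["rect"]).astype(int).tolist(),round(d["conf"],2)) for d in D])
for P in((.4765,.21,.153),(.4765,.21,.075)): print(proj(f,P).round(1))
pickle.dump((f,D),open("b1.pkl","wb"))
o=r.get_obs(); print(o["tcp_pos"],o["orientation"],o["clock"],o["grip_width"],o["joints"].round(2))
save(f,"b1.png")
E
```

```text
[([280, 70, 38, 36], 0.91), ([313, 238, 30, 73], 0.76), ([339, 173, 41, 50], 0.73), ([49, 326, 222, 72], 0.5)]
[351.6 210.8]
[344.7 186.7]
[0.46277624 0.18725103 0.24965427] [ 5.50865998e-01  3.09199687e+00 -2.96420107e-03] 7.325 0.05534448756984988 [ 0.32  0.31 -0.98  1.9   0.29  1.09  0.44]
```

View pics/b1.png

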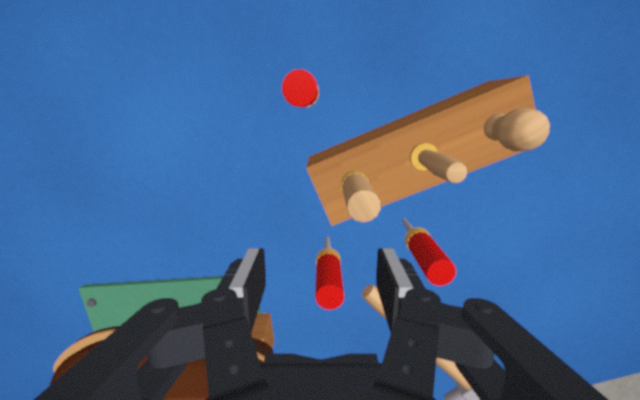

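The creaser's flat top is at (364,205) with its brass foot near (355,176). The wheel top is at (457,172) and the awl at (525,128). The red decoys at (300,88), (329,290) and (435,265) are clear of the grasp. I cross-check the cameras before descending.

```bash
python3 - <<'E'
from h import *
import pickle
f,D=pickle.load(open("b1.pkl","rb")); S=np.load("S.npy")
def atz(f,p,z): e,d=ray(f,p); return (e+d*(z-e[2])/d[2]).round(4)
print("top",atz(f,(364,205.5),.153)); print("foot ring",atz(f,(355,177),.075)); print("wheel",atz(f,(457,172),.159))
m=D[2]["pixels"]; print(D[2]["rect"])
for p in((306,163),(332,225),(528,75),(537,107)): print("block corner",atz(f,p,.075))
sc={n:r.grab_frame(n) for n in("scene","side")}
for n,g in sc.items():
    print(n,"S",[proj(g,s).round(0).tolist() for s in S[[0,4,8]]],"top",proj(g,atz(f,(364,205.5),.153)).round(1),"old",proj(g,(.4765,.21,.153)).round(1))
    save(g,n+"1.png",(330,250,380,400) if n=="scene" else (250,220,330,330),5)
s=np.vstack([cv2.resize(g["pixels"][y:y+120,x:x+100,::-1],None,fx=4,fy=4,interpolation=2) for g,x,y in((sc["scene"],300,235),)])
s2=cv2.resize(sc["side"]["pixels"][220:340,240:340,::-1],None,fx=4,fy=4,interpolation=2)
cv2.imwrite("pics/both.png",np.hstack([s,s2]))
E
```

```text
top [0.4756 0.2209 0.153 ]
foot ring [0.4703 0.2235 0.075 ]
wheel [0.4721 0.2958 0.159 ]
[338.7, 173.0, 41.2, 49.5]
block corner [0.4389 0.1806 0.075 ]
block corner [0.5128 0.183  0.075 ]
block corner [0.4325 0.4089 0.075 ]
block corner [0.4648 0.4126 0.075 ]
scene S [[299.0, 198.0], [311.0, 188.0], [320.0, 177.0]] top [352.  259.8] old [351.7 255.5]
side S [[304.0, 184.0], [320.0, 181.0], [334.0, 175.0]] top [303.3 230.7] old [305.2 228. ]
```

View pics/both.png

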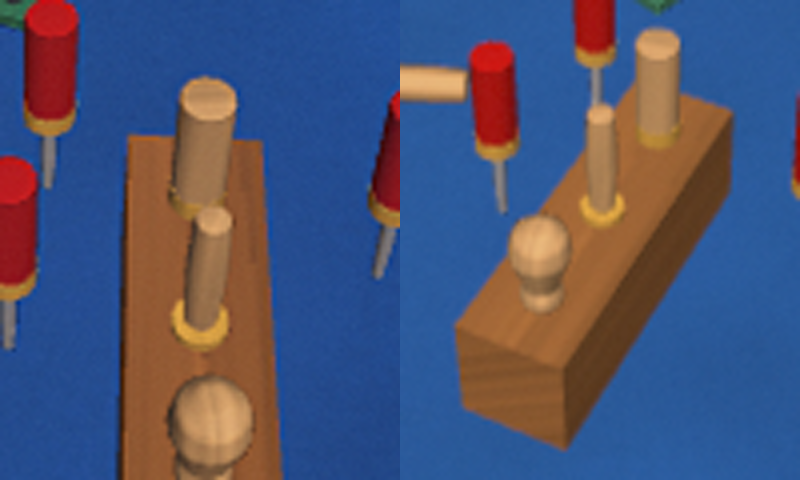

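All three cameras agree: the creaser's top centre is at (0.4756, 0.221), visible at crop (208,98) in scene and (658,44) in side. Now I descend.

```bash
python3 - <<'E'
from h import *
o=sync();q=Rt(0,-20)
plan([((.4757,.2212,.21),q),((.4757,.2212,.095),q,.03)],pad=4)
E
```

```text
[[-0.0, 0.072, 0.08, -0.0, 0.0, -0.001], [-0.001, 0.144, 0.159, -0.001, 0.001, -0.002], [-0.001, 0.144, 0.274, -0.001, 0.001, -0.002], [-0.0, 0.144, 0.389, -0.001, 0.001, -0.002], [-0.0, 0.145, 0.504, -0.001, 0.001, -0.002]]
[[-0.0, -0.001, 0.115, 0.0, -0.0, -0.0], [-0.0, -0.001, 0.115, 0.0, -0.0, -0.0], [-0.0, -0.001, 0.115, 0.0, -0.0, -0.0], [-0.0, -0.001, 0.115, 0.0, -0.0, -0.0], [-0.0, -0.001, 0.115, 0.0, -0.0, -0.0]]
cmd [0.4756 0.2211 0.0951] [-5.470e-01 -3.094e+00 -1.000e-03]
```

Call:
apply_moves([
  [0.0,0.072,0.08,0,0,-0.001],
  [-0.001,0.144,0.159,-0.001,0.001,-0.002],
  [-0.001,0.144,0.274,-0.001,0.001,-0.002],
  [0.0,0.144,0.389,-0.001,0.001,-0.002],
  [0.0,0.145,0.504,-0.001,0.001,-0.002],
])

```text
clock: 8.05
tcp_pos: [0.4757, 0.222, 0.123]
orientation: [-0.545, -3.094, -0.001]
contact_force: [0.1, 0.4, -0.1]
grip_width: 0.0557
gripper_force: 0.0
```

Call:
apply_moves([
  [0,-0.001,0.115,0,0,0],
  [0,-0.001,0.115,0,0,0],
  [0,-0.001,0.115,0,0,0],
])

```text
clock: 8.43
tcp_pos: [0.4759, 0.2229, 0.0961]
orientation: [0.544, 3.094, 0.003]
contact_force: [0.2, -0.9, 0.0]
grip_width: 0.0552
gripper_force: 0.0
```

Call:
apply_moves([
  [0,0,0,0,0,0],
  [0,0,0,0,0,0],
  [0,0,0,0,0,0],
  [0,0,0,0,0,0],
  [0,0,0,0,0,0],
], claw=0, newtons=80)

```text
clock: 9.05
tcp_pos: [0.4759, 0.2229, 0.0965]
orientation: [0.543, 3.093, 0.002]
contact_force: [-1.4, -2.5, 6.7]
grip_width: 0.0263
gripper_force: 78.1
```

Gripped (26 mm, 78 N). I lift it out and check the tip with the wrist camera.

```bash
python3 - <<'E'
from h import *
p,q=getcmd(); o=r.get_obs(); print(o["tcp_pos"],p,o["contact_force"],o["moment"])
plan([((.4757,.221,.20),Rt(0,-20),.03),((.47,.14,.24),Rt(0,-20),.04)],pad=2)
E
```

```text
[0.4758781  0.22285741 0.09646544] [0.47560411 0.22111407 0.09505861] [-1.3510433  -2.45383376  6.65291067] [-0.37283107  0.23530784 -0.00738612]
[[-0.0, -0.0, -0.105, 0.0, -0.0, -0.0], [-0.0, -0.0, -0.21, 0.0, -0.0, -0.0], [-0.0, -0.0, -0.315, 0.0, -0.0, -0.0], [-0.0, -0.0, -0.42, 0.0, -0.0, -0.0], [-0.03, -0.104, -0.473, 0.0, -0.0, -0.0]]
[[-0.03, -0.104, -0.054, 0.0, -0.0, -0.0], [-0.06, -0.208, -0.107, 0.0, -0.0, -0.0], [-0.06, -0.208, -0.107, 0.0, -0.0, -0.0], [-0.06, -0.208, -0.107, 0.0, -0.0, -0.0]]
cmd [0.47   0.1401 0.24  ] [-5.470e-01 -3.094e+00 -1.000e-03]
```

Call:
apply_moves([
  [0,0,-0.105,0,0,0],
  [0,0,-0.21,0,0,0],
  [0,0,-0.315,0,0,0],
  [0,0,-0.42,0,0,0],
  [-0.03,-0.104,-0.473,0,0,0],
])

```text
clock: 9.68
tcp_pos: [0.4736, 0.1979, 0.2156]
orientation: [0.537, 3.093, 0.006]
contact_force: [0.3, -0.1, -1.3]
grip_width: 0.0264
gripper_force: 78.8
```

Call:
apply_moves([
  [-0.03,-0.104,-0.054,0,0,0],
  [-0.06,-0.208,-0.107,0,0,0],
  [-0.06,-0.208,-0.107,0,0,0],
  [-0.06,-0.208,-0.107,0,0,0],
])

```text
clock: 10.18
tcp_pos: [0.4696, 0.1422, 0.2402]
orientation: [0.542, 3.094, 0.002]
contact_force: [0.5, 0.0, -0.9]
grip_width: 0.0265
gripper_force: 78.9
```

```bash
python3 - <<'E'
from h import *
F={n:r.grab_frame(n) for n in("wrist","scene","side")}
o=r.get_obs(); q=R.from_rotvec(o["orientation"]); p=o["tcp_pos"]; print(p,o["orientation"],o["clock"],o["grip_width"],o["contact_force"],o["moment"])
for n,f in F.items():
    print(n,"pred tip",proj(f,p+q.apply([0,0,.0835])).round(1),[(np.round(d["point"],1).tolist(),round(d["conf"],2)) for d in r.landmark_of(f,"creaser")])
a=cv2.resize(F["wrist"]["pixels"][130:290,230:410,::-1],None,fx=2.5,fy=2.5,interpolation=2)
c=proj(F["side"],p+q.apply([0,0,.04])).astype(int); 
b=cv2.resize(F["side"]["pixels"][c[1]-40:c[1]+40,c[0]-40:c[0]+40,::-1],None,fx=4,fy=4,interpolation=2)[:,:320]
im=np.zeros((400,780,3),np.uint8); im[:400,:450]=a[:400]; im[:320,455:775]=b; cv2.imwrite("pics/tip.png",im); print(c)
E
```

```text
[0.46940197 0.14270891 0.23983679] [-5.39716600e-01 -3.09404375e+00 -2.10869980e-03] 10.325 0.026349006853882376 [ 0.55697618 -0.59834126 -1.59282207] [0.01778527 0.04539994 0.00810641]
wrist pred tip [320.4 208.2] [([319.5, 211.0], 0.93), ([434.6, 205.1], 0.91), ([337.4, 76.9], 0.91), ([357.4, 223.6], 0.8)]
scene pred tip [356.1 229.9] [([307.5, 281.8], 0.83), ([304.6, 317.0], 0.82), ([351.4, 229.6], 0.72), ([393.1, 305.2], 0.68)]
side pred tip [320.4 212.6] [([290.3, 252.5], 0.84), ([322.1, 213.7], 0.76), ([344.1, 280.1], 0.75), ([262.3, 272.0], 0.68)]
[320 199]
```

View pics/tip.png

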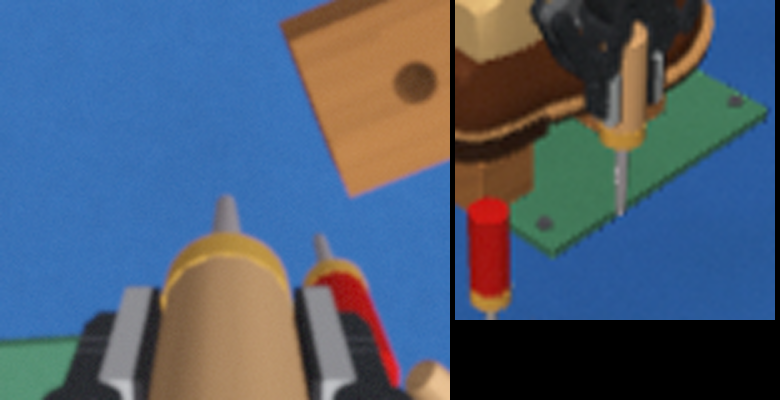

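The tip is at wrist pixel (320,209), within 1 px of the prediction, so it lies 83.5 mm ahead of the TCP on the axis. Crop (415,82) shows the empty hole. Now I plan the tilted approach to just heelward of seam 0.

```bash
cat >> h.py <<'E'
LT=.0835
YAW=-20; TILT=35
NO=np.array([-np.cos(np.radians(20)),np.sin(np.radians(20)),0]); UP=np.array([0,0,1.])
def seam(s):
    "point at s (index units, may be <0 or >8)"
    S=np.load("S.npy"); i=int(np.clip(np.floor(s),0,7)); return S[i]+(s-i)*(S[i+1]-S[i])
def tcp(tip,q=None): q=q or Rt(TILT,YAW); return np.array(tip)-q.apply([0,0,LT])
def tipnow(o=None):
    o=o or r.get_obs(); return o["tcp_pos"]+R.from_rotvec(o["orientation"]).apply([0,0,LT])
E
python3 - <<'E'
from h import *
import pickle
f=r.grab_frame("wrist"); e,d=ray(f,(396,162.8)); print("hole",e+d*(.075-e[2])/d[2])
o=sync(); q=Rt(TILT,YAW)
a=seam(-.33)+NO*.025+UP*.05; b=seam(-.33)+NO*.010+UP*.010
print(a,b,tcp(a),tcp(b))
plan([((.50,.08,.25),Rt(20,YAW),.045),(tcp(a),q,.04),(tcp(b),q,.02)],pad=2)
E
```

```text
hole [0.47531182 0.2213664  0.075     ]
[ 0.58455173 -0.00645286  0.14209163] [ 0.59864712 -0.01158316  0.10209163] [0.53954644 0.00992773 0.21049082] [0.55364183 0.00479743 0.17049082]
[[-0.066, -0.064, -0.014, 0.0, -0.074, 0.001], [-0.133, -0.128, -0.027, 0.001, -0.149, 0.001], [-0.199, -0.193, -0.041, 0.001, -0.223, 0.002], [-0.28, -0.263, 0.012, 0.001, -0.278, 0.002], [-0.362, -0.333, 0.064, 0.001, -0.334, 0.002]]
[[-0.044, -0.07, 0.086, -0.0, -0.055, -0.0], [-0.034, -0.07, 0.142, -0.0, -0.055, -0.0], [-0.025, -0.07, 0.199, -0.0, -0.055, -0.0], [-0.016, -0.07, 0.255, -0.0, -0.055, -0.0], [-0.016, -0.07, 0.255, -0.0, -0.055, -0.0]]
[[0.0, 0.0, -0.0, -0.0, -0.0, -0.0]]
cmd [0.5537 0.0047 0.1705] [ 0.441  2.499 -0.139]
```

Call:
apply_moves([
  [-0.066,-0.064,-0.014,0,-0.074,0.001],
  [-0.133,-0.128,-0.027,0.001,-0.149,0.001],
  [-0.199,-0.193,-0.041,0.001,-0.223,0.002],
  [-0.28,-0.263,0.012,0.001,-0.278,0.002],
  [-0.362,-0.333,0.064,0.001,-0.334,0.002],
])

```text
clock: 11.15
tcp_pos: [0.5269, 0.0323, 0.2242]
orientation: [0.456, 2.579, -0.122]
contact_force: [0.9, -1.3, -1.3]
grip_width: 0.0264
gripper_force: 78.6
```

Call:
apply_moves([
  [-0.044,-0.07,0.086,0,-0.055,0],
  [-0.034,-0.07,0.142,0,-0.055,0],
  [-0.025,-0.07,0.199,0,-0.055,0],
  [-0.016,-0.07,0.255,0,-0.055,0],
  [-0.016,-0.07,0.255,0,-0.055,0],
])

```text
clock: 11.78
tcp_pos: [0.5533, 0.0043, 0.1696]
orientation: [0.442, 2.5, -0.139]
contact_force: [-0.1, -0.1, -1.9]
grip_width: 0.0267
gripper_force: 78.7
```

```bash
python3 - <<'E'
from h import *
import pickle
F={n:r.grab_frame(n) for n in("wrist","scene","side")}
o=r.get_obs(); print(o["tcp_pos"],o["orientation"],o["clock"],o["contact_force"],o["joints"].round(2))
t=tipnow(o); S=seam(-.33); d=t-S; print("tip",t,"out",d@NO,"up",d[2],"along",np.cross(NO,UP)@d)
f=F["wrist"]; pickle.dump(f,open("w3.pkl","wb")); print("tip px",proj(f,t).round(1),"seam px",[proj(f,seam(i)).round(1).tolist() for i in(-.33,0,1,2,4,8)])
print([(np.round(x["point"],1).tolist(),round(x["conf"],2)) for x in r.landmark_of(f,"creaser")],[(np.round(x["point"],1).tolist(),round(x["conf"],2)) for x in r.landmark_of(f,"seam0")])
c=proj(f,t).astype(int); save(f,"w3.png",(c[0]-130,c[1]-70,c[0]+70,c[1]+70),4); print(c)
E
```

```text
[0.55389166 0.00442613 0.17123102] [ 0.44207634  2.49753614 -0.13854428] 11.925 [ 0.73090578 -0.48922813 -0.1160167 ] [ 0.33  0.26 -0.74  2.28  1.34  0.57 -0.28]
tip [ 0.59890077 -0.01196662  0.10283725] out 0.009630499444415793 up 0.010745619876020532 along -0.00027357992852723706
tip px [320.5 210.6] seam px [[320.8, 206.9], [314.7, 205.9], [296.5, 202.8], [278.3, 199.0], [242.2, 190.7], [171.9, 186.6]]
[([317.4, 207.9], 0.63), ([527.6, 12.9], 0.59)] [([169.9, 183.8], 0.91), ([313.7, 203.0], 0.9), ([206.2, 187.6], 0.87), ([189.2, 185.6], 0.82), ([262.1, 194.5], 0.64), ([280.2, 196.7], 0.63), ([296.6, 200.9], 0.58), ([241.9, 190.1], 0.55)]
[320 210]
```

View pics/w3.png

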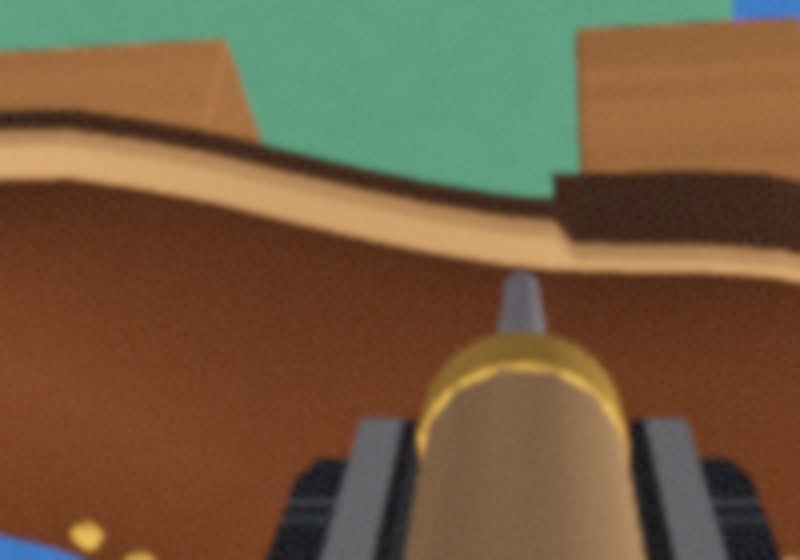

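The tip sits just outside the corner at crop (520,275), about 9 mm toe-side of the welt's heel step at (570,240). The extracted seam matches the picture within 1 px. I close in on the corner.

```bash
cat >> h.py <<'E'
def tgt(s,out,up,q=None): return tcp(seam(s)+NO*out/1e3+UP*up/1e3,q)
def rep():
    o=r.get_obs(); t=tipnow(o); S=np.array([seam(s) for s in np.arange(-1,9.01,.02)])
    ez=np.cross(NO,UP); k=np.argmin(abs((S-t)@ez)); d=t-S[k]
    print("t",round(o["clock"],2),"s %.2f out %.1f up %.1f"%(-1+.02*k,d@NO*1e3,d[2]*1e3),"F out %.1f up %.1f along %.1f"%(o["contact_force"]@NO,o["contact_force"][2],o["contact_force"]@ez),"lean",np.degrees(np.arccos(-R.from_rotvec(o["orientation"]).as_matrix()[2,2])).round(1))
E
python3 - <<'E'
from h import *
q=Rt(TILT,YAW); rep()
plan([(tgt(-.33,4,3),q,.004),(tgt(-.33,2,1.5),q,.0015)])
E
```

```text
t 12.03 s -0.30 out 9.5 up 11.1 F out 0.4 up -0.8 along 0.3 lean 35.0
[[-0.001, 0.0, 0.012, -0.0, -0.0, -0.0], [-0.002, 0.0, 0.024, -0.0, -0.0, -0.0], [-0.003, 0.0, 0.037, -0.0, -0.0, -0.0], [-0.005, 0.0, 0.041, -0.0, -0.0, -0.0], [-0.006, 0.0, 0.046, -0.0, -0.0, -0.0]]
cmd [0.561  0.002  0.1619] [ 0.441  2.499 -0.139]
```

Call:
apply_moves([
  [-0.001,0,0.012,0,0,0],
  [-0.002,0,0.024,0,0,0],
  [-0.003,0,0.037,0,0,0],
  [-0.005,0,0.041,0,0,0],
  [-0.006,0,0.046,0,0,0],
])

```text
clock: 12.65
tcp_pos: [0.5605, 0.0017, 0.1616]
orientation: [0.442, 2.499, -0.139]
contact_force: [-3.8, 1.1, 0.8]
grip_width: 0.0265
gripper_force: 78.8
```

```bash
python3 - <<'E'
from h import *
rep(); r.grab_frame("wrist"); rep()
q=Rt(TILT,YAW)
plan([(tgt(-.33,0.3,-0.5),q,.0008)])
E
```

```text
t 12.65 s -0.28 out 2.6 up 1.2 F out 3.9 up 0.8 along -0.3 lean 34.9
t 12.7 s -0.28 out 2.6 up 1.1 F out 2.0 up -2.5 along 0.5 lean 34.9
[[-0.0, 0.0, 0.003, -0.0, -0.0, -0.0], [-0.001, 0.0, 0.005, -0.0, -0.0, -0.0], [-0.001, 0.0, 0.008, -0.0, -0.0, -0.0], [-0.001, 0.0, 0.01, -0.0, -0.0, -0.0]]
cmd [0.5626 0.0014 0.16  ] [ 0.441  2.499 -0.139]
```

Call:
apply_moves([
  [0,0,0.003,0,0,0],
  [-0.001,0,0.005,0,0,0],
  [-0.001,0,0.008,0,0,0],
  [-0.001,0,0.01,0,0,0],
])

```text
clock: 13.2
tcp_pos: [0.5616, 0.0014, 0.1596]
orientation: [0.442, 2.5, -0.138]
contact_force: [-7.2, 2.8, 0.5]
grip_width: 0.0263
gripper_force: 78.9
```

```bash
python3 - <<'E'
from h import *
rep(); r.grab_frame("wrist"); rep();r.grab_frame("wrist"); rep()
E
```

```text
t 13.2 s -0.30 out 1.5 up -0.9 F out 7.7 up 0.5 along 0.2 lean 34.9
t 13.25 s -0.30 out 1.5 up -1.0 F out 6.0 up -2.6 along 0.1 lean 34.9
t 13.3 s -0.30 out 1.5 up -1.1 F out 6.0 up -1.5 along -0.0 lean 34.9
```

The tip is against the upper (6 N) but not yet on the welt, so I go a bit lower and ease the side push.

```bash
python3 - <<'E'
from h import *
plan([(tgt(-.33,0.9,-2.2),Rt(TILT,YAW),.0004)])
E
```

```text
[[0.001, 0.0, 0.001, -0.0, -0.0, -0.0], [0.002, 0.0, 0.002, -0.0, -0.0, -0.0], [0.003, 0.0, 0.003, -0.0, -0.0, -0.0], [0.004, 0.0, 0.004, -0.0, -0.0, -0.0], [0.005, 0.0, 0.005, -0.0, -0.0, -0.0]]
cmd [0.5623 0.0015 0.1583] [ 0.441  2.499 -0.139]
```

Call:
apply_moves([
  [0.001,0,0.001,0,0,0],
  [0.002,0,0.002,0,0,0],
  [0.003,0,0.003,0,0,0],
  [0.004,0,0.004,0,0,0],
  [0.005,0,0.005,0,0,0],
])

```text
clock: 13.92
tcp_pos: [0.5616, 0.0015, 0.1586]
orientation: [0.441, 2.498, -0.139]
contact_force: [-10.9, 3.3, 7.9]
grip_width: 0.0262
gripper_force: 79.8
```

```bash
python3 - <<'E'
from h import *
rep(); r.grab_frame("wrist"); rep()
E
```

```text
t 13.93 s -0.30 out 1.4 up -1.8 F out 11.4 up 7.9 along -0.6 lean 35.0
t 13.97 s -0.30 out 1.5 up -1.8 F out 10.4 up 6.1 along -1.8 lean 35.0
```

The tip is in the corner, with both faces in contact (10 N side, 7 N up). I ease slightly and begin the run at about 2.4–3 cm/s, correcting after each call.

```bash
cat > run.py <<'E'
from h import *
import sys
s0,o0,u0,s1,o1,u1=map(float,sys.argv[1:7]); rep(); q=Rt(TILT,YAW)
plan([(tgt(*(np.array([s0,o0,u0])+np.array([s1-s0,o1-o0,u1-u0])*k/5)),q,.1) for k in range(1,6)])
E
python3 run.py -.33 .9 -2.2 .67 1.4 -2.2
```

```text
t 13.97 s -0.30 out 1.5 up -1.8 F out 10.4 up 6.1 along -1.8 lean 35.0
[[0.002, -0.012, 0.001, -0.0, -0.0, -0.0], [0.004, -0.024, 0.003, -0.0, -0.0, -0.0], [0.006, -0.036, 0.005, -0.0, -0.0, -0.0], [0.008, -0.048, 0.006, -0.0, -0.0, -0.0], [0.01, -0.06, 0.008, -0.0, -0.0, -0.0]]
cmd [ 0.5563 -0.0122  0.1552] [ 0.441  2.499 -0.139]
```

Call:
apply_moves([
  [0.002,-0.012,0.001,0,0,0],
  [0.004,-0.024,0.003,0,0,0],
  [0.006,-0.036,0.005,0,0,0],
  [0.008,-0.048,0.006,0,0,0],
  [0.01,-0.06,0.008,0,0,0],
])

```text
clock: 14.6
tcp_pos: [0.5579, -0.0075, 0.1569]
orientation: [0.433, 2.497, -0.128]
contact_force: [-5.5, 9.7, 6.5]
grip_width: 0.0267
gripper_force: 79.8
```

```bash
python3 run.py .67 1.4 -2.2 1.67 1.4 -2.2
```

```text
t 14.6 s 0.28 out 1.6 up -1.7 F out 8.5 up 6.5 along 7.2 lean 35.1
[[0.001, -0.012, 0.002, -0.0, -0.0, -0.0], [0.003, -0.024, 0.004, -0.0, -0.0, -0.0], [0.005, -0.036, 0.005, -0.0, -0.0, -0.0], [0.007, -0.048, 0.007, -0.0, -0.0, -0.0], [0.009, -0.06, 0.009, -0.0, -0.0, -0.0]]
cmd [ 0.5506 -0.0262  0.1521] [ 0.441  2.499 -0.139]
```

```bash
python3 - <<'E'
from h import *
f=r.grab_frame("wrist"); rep(); r.grab_frame("wrist"); rep()
t=tipnow(); c=proj(f,t).astype(int); print(c,[proj(f,seam(i)).round(1).tolist() for i in(0,.5,1)]); save(f,"w4.png",(c[0]-110,c[1]-70,c[0]+90,c[1]+70),4)
E
```

```text
t 14.65 s 0.36 out 1.6 up -1.7 F out 7.7 up 4.5 along 4.5 lean 35.1
t 14.7 s 0.40 out 1.6 up -1.6 F out 8.3 up 5.2 along 4.1 lean 35.1
[318 207] [[325.7, 212.1], [315.9, 210.5], [306.2, 208.9]]
```

View pics/w4.png

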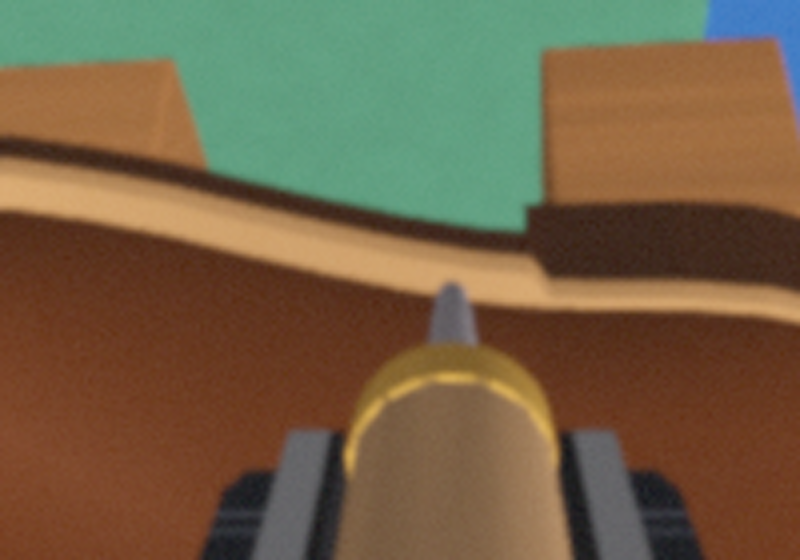

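The tip at crop (452,287) sits at the welt/upper boundary, about 18 mm from the welt's heel step, which agrees with s≈0.4–0.5. It slides with a small lag. I continue.

Call:
apply_moves([
  [0.001,-0.012,0.002,0,0,0],
  [0.003,-0.024,0.004,0,0,0],
  [0.005,-0.036,0.005,0,0,0],
  [0.007,-0.048,0.007,0,0,0],
  [0.009,-0.06,0.009,0,0,0],
])

```text
clock: 15.32
tcp_pos: [0.5522, -0.0219, 0.1536]
orientation: [0.434, 2.497, -0.129]
contact_force: [-5.5, 9.4, 6.7]
grip_width: 0.0263
gripper_force: 79.9
```

```bash
python3 run.py 1.67 1.4 -2.2 2.67 1.5 -2.0
```

```text
t 15.32 s 1.32 out 1.6 up -1.8 F out 8.4 up 6.7 along 7.0 lean 35.1
[[0.002, -0.012, 0.001, -0.0, -0.0, -0.0], [0.004, -0.024, 0.003, -0.0, -0.0, -0.0], [0.007, -0.036, 0.004, -0.0, -0.0, -0.0], [0.009, -0.048, 0.006, -0.0, -0.0, -0.0], [0.012, -0.061, 0.007, -0.0, -0.0, -0.0]]
cmd [ 0.544  -0.04    0.1489] [ 0.441  2.499 -0.139]
```

Call:
apply_moves([
  [0.002,-0.012,0.001,0,0,0],
  [0.004,-0.024,0.003,0,0,0],
  [0.007,-0.036,0.004,0,0,0],
  [0.009,-0.048,0.006,0,0,0],
  [0.012,-0.061,0.007,0,0,0],
])

```text
clock: 15.95
tcp_pos: [0.5452, -0.037, 0.15]
orientation: [0.436, 2.498, -0.132]
contact_force: [-2.9, 5.8, 2.7]
grip_width: 0.0262
gripper_force: 79.5
```

```bash
python3 run.py 2.67 1.5 -2.0 3.77 1.5 -2.0
```

```text
t 15.95 s 2.44 out 1.7 up -1.7 F out 4.7 up 2.7 along 4.5 lean 35.0
[[0.002, -0.013, 0.002, -0.0, -0.0, -0.0], [0.005, -0.026, 0.003, -0.0, -0.0, -0.0], [0.008, -0.039, 0.005, -0.0, -0.0, -0.0], [0.011, -0.053, 0.006, -0.0, -0.0, -0.0], [0.013, -0.066, 0.008, -0.0, -0.0, -0.0]]
cmd [ 0.537  -0.055   0.1454] [ 0.441  2.499 -0.139]
```

Call:
apply_moves([
  [0.002,-0.013,0.002,0,0,0],
  [0.005,-0.026,0.003,0,0,0],
  [0.008,-0.039,0.005,0,0,0],
  [0.011,-0.053,0.006,0,0,0],
  [0.013,-0.066,0.008,0,0,0],
])

```text
clock: 16.58
tcp_pos: [0.5373, -0.0537, 0.1459]
orientation: [0.439, 2.498, -0.135]
contact_force: [-2.3, 4.7, 1.1]
grip_width: 0.0265
gripper_force: 79.0
```

```bash
python3 run.py 3.77 1.5 -2.0 4.87 1.4 -2.1
```

```text
t 16.57 s 3.66 out 1.7 up -1.9 F out 3.7 up 1.1 along 3.6 lean 35.0
[[0.003, -0.013, 0.001, -0.0, -0.0, -0.0], [0.005, -0.027, 0.003, -0.0, -0.0, -0.0], [0.008, -0.04, 0.004, -0.0, -0.0, -0.0], [0.01, -0.053, 0.006, -0.0, -0.0, -0.0], [0.012, -0.067, 0.007, -0.0, -0.0, -0.0]]
cmd [ 0.5299 -0.0702  0.1422] [ 0.441  2.499 -0.139]
```

```bash
python3 - <<'E'
from h import *
setcmd([.537,-.055,.1454],R.from_rotvec([.441,2.499,-.139]))
E
python3 run.py 3.77 1.5 -2.0 4.87 1.2 -2.8
```

```text
t 16.57 s 3.66 out 1.7 up -1.9 F out 3.7 up 1.1 along 3.6 lean 35.0
[[0.003, -0.013, 0.002, -0.0, -0.001, -0.0], [0.006, -0.027, 0.004, -0.0, -0.001, -0.0], [0.008, -0.04, 0.006, -0.0, -0.001, -0.0], [0.011, -0.053, 0.008, -0.0, -0.001, -0.0], [0.013, -0.067, 0.01, -0.0, -0.001, -0.0]]
cmd [ 0.5301 -0.0703  0.1415] [ 0.441  2.497 -0.139]
```

Call:
apply_moves([
  [0.003,-0.013,0.002,0,0,0],
  [0.006,-0.027,0.004,0,0,0],
  [0.008,-0.04,0.006,0,0,0],
  [0.011,-0.053,0.008,0,0,0],
  [0.013,-0.067,0.01,0,0,0],
])

```text
clock: 17.2
tcp_pos: [0.5314, -0.0669, 0.1426]
orientation: [0.435, 2.498, -0.131]
contact_force: [-4.7, 9.5, 7.3]
grip_width: 0.0265
gripper_force: 79.9
```

```bash
python3 run.py 4.87 1.2 -2.8 5.97 1.2 -2.8
```

```text
t 17.2 s 4.60 out 1.4 up -2.4 F out 7.7 up 7.3 along 7.3 lean 35.0
[[0.002, -0.013, 0.001, -0.0, 0.0, -0.0], [0.004, -0.026, 0.002, -0.0, 0.0, -0.0], [0.005, -0.039, 0.003, -0.0, 0.0, -0.0], [0.006, -0.053, 0.004, -0.0, 0.0, -0.0], [0.008, -0.066, 0.005, -0.0, 0.0, -0.0]]
cmd [ 0.5236 -0.0855  0.1393] [ 0.441  2.497 -0.139]
```

Call:
apply_moves([
  [0.002,-0.013,0.001,0,0,0],
  [0.004,-0.026,0.002,0,0,0],
  [0.005,-0.039,0.003,0,0,0],
  [0.006,-0.053,0.004,0,0,0],
  [0.008,-0.066,0.005,0,0,0],
])

```text
clock: 17.82
tcp_pos: [0.525, -0.0813, 0.1404]
orientation: [0.433, 2.498, -0.129]
contact_force: [-5.4, 11.4, 5.7]
grip_width: 0.0264
gripper_force: 80.0
```

```bash
python3 run.py 5.97 1.2 -2.8 7.07 1.1 -2.8
```

```text
t 17.82 s 5.62 out 1.6 up -2.3 F out 9.0 up 5.7 along 8.8 lean 35.0
[[-0.0, -0.013, 0.001, -0.0, 0.0, -0.0], [-0.0, -0.026, 0.002, -0.0, 0.0, -0.0], [-0.0, -0.04, 0.003, -0.0, 0.0, -0.0], [-0.0, -0.053, 0.003, -0.0, 0.0, -0.0], [-0.001, -0.066, 0.004, -0.0, 0.0, -0.0]]
cmd [ 0.5187 -0.1013  0.1387] [ 0.441  2.497 -0.139]
```

Call:
apply_moves([
  [0,-0.013,0.001,0,0,0],
  [0,-0.026,0.002,0,0,0],
  [0,-0.04,0.003,0,0,0],
  [0,-0.053,0.003,0,0,0],
  [-0.001,-0.066,0.004,0,0,0],
])

```text
clock: 18.45
tcp_pos: [0.5202, -0.0953, 0.1397]
orientation: [0.429, 2.499, -0.126]
contact_force: [-6.6, 14.6, 9.2]
grip_width: 0.0266
gripper_force: 80.7
```

```bash
python3 run.py 7.07 1.1 -2.8 8.07 1.1 -2.8
```

```text
t 18.45 s 6.60 out 1.4 up -2.0 F out 11.2 up 9.2 along 11.5 lean 35.0
[[-0.001, -0.012, 0.0, -0.0, 0.0, -0.0], [-0.002, -0.024, 0.001, -0.0, 0.0, -0.0], [-0.004, -0.036, 0.001, -0.0, 0.0, -0.0], [-0.005, -0.048, 0.002, -0.0, 0.0, -0.0], [-0.007, -0.06, 0.002, -0.0, 0.0, -0.0]]
cmd [ 0.5152 -0.116   0.1392] [ 0.441  2.497 -0.139]
```

Force is rising (about 18 N total), so I relax a little for the last part.

```bash
python3 - <<'E'
from h import *
setcmd([.5187,-.1013,.1387],R.from_rotvec([.441,2.497,-.139]))
E
python3 run.py 7.07 1.1 -2.8 8.0 1.6 -2.0
```

```text
t 18.45 s 6.60 out 1.4 up -2.0 F out 11.2 up 9.2 along 11.5 lean 35.0
[[-0.001, -0.011, -0.0, -0.0, 0.001, -0.0], [-0.002, -0.022, -0.0, -0.0, 0.001, -0.0], [-0.004, -0.033, -0.001, -0.0, 0.001, -0.0], [-0.005, -0.044, -0.001, -0.0, 0.001, -0.0], [-0.006, -0.055, -0.001, -0.0, 0.001, -0.0]]
cmd [ 0.515  -0.1146  0.1398] [ 0.441  2.499 -0.139]
```

Call:
apply_moves([
  [-0.001,-0.011,0,0,0,0],
  [-0.002,-0.022,0,0,0,0],
  [-0.004,-0.033,-0.001,0,0,0],
  [-0.005,-0.044,-0.001,0,0,0],
  [-0.006,-0.055,-0.001,0,0,0],
])

```text
clock: 19.08
tcp_pos: [0.5151, -0.1137, 0.14]
orientation: [0.439, 2.498, -0.136]
contact_force: [-2.3, 1.8, -1.5]
grip_width: 0.0265
gripper_force: 79.1
```

```bash
python3 run.py 8.0 1.6 -2.0 8.4 1.6 -2.0
```

```text
t 19.07 s 7.92 out 1.7 up -1.8 F out 2.7 up -1.5 along 0.9 lean 35.0
[[-0.001, -0.005, -0.0, -0.0, -0.0, -0.0], [-0.001, -0.01, 0.0, -0.0, -0.0, -0.0], [-0.002, -0.015, 0.0, -0.0, -0.0, -0.0], [-0.002, -0.019, 0.0, -0.0, -0.0, -0.0], [-0.003, -0.024, 0.001, -0.0, -0.0, -0.0]]
cmd [ 0.5137 -0.1205  0.14  ] [ 0.441  2.499 -0.139]
```

Contact got light near s=7.9. To be safe, I step back to seam 7 with pressure and redo the last stretch.

```bash
python3 - <<'E'
from h import *
q=Rt(TILT,YAW); setcmd([.515,-.1146,.1398],R.from_rotvec([.441,2.499,-.139]))
P=[(8,1.6,-2.0),(7.8,1.5,-2.2),(7.55,1.4,-2.3),(7.3,1.3,-2.4),(7.05,1.3,-2.4),(6.9,1.3,-2.5)]
plan([(tgt(*a),q,.1) for a in P[1:]])
plan([(tgt(*a),q,.1) for a in [(6.9,1.3,-2.5),(7.1,1.2,-2.6),(7.3,1.2,-2.6),(7.5,1.2,-2.6),(7.7,1.2,-2.6)]])
E
```

```text
[[0.001, 0.012, 0.0, -0.0, -0.001, -0.0], [0.003, 0.027, 0.0, -0.0, -0.001, -0.0], [0.005, 0.041, 0.0, -0.0, -0.001, -0.0], [0.006, 0.056, -0.001, -0.0, -0.001, -0.0], [0.007, 0.065, -0.001, -0.0, -0.001, -0.0]]
cmd [ 0.5191 -0.0988  0.139 ] [ 0.441  2.497 -0.139]
[[0.0, 0.0, 0.0, -0.0, 0.0, -0.0], [-0.001, -0.012, 0.001, -0.0, 0.0, -0.0], [-0.002, -0.024, 0.002, -0.0, 0.0, -0.0], [-0.004, -0.035, 0.002, -0.0, 0.0, -0.0], [-0.005, -0.047, 0.003, -0.0, 0.0, -0.0]]
cmd [ 0.5164 -0.1103  0.1391] [ 0.441  2.497 -0.139]
```

Call:
apply_moves([
  [0.001,0.012,0,0,0,0],
  [0.003,0.027,0,0,0,0],
  [0.005,0.041,0,0,0,0],
  [0.006,0.056,-0.001,0,0,0],
  [0.007,0.065,-0.001,0,0,0],
])

```text
clock: 19.7
tcp_pos: [0.5173, -0.105, 0.1392]
orientation: [0.453, 2.495, -0.152]
contact_force: [-11.4, -6.4, 8.5]
grip_width: 0.0267
gripper_force: 81.2
```

Call:
apply_moves([
  [0,0,0,0,0,0],
  [-0.001,-0.012,0.001,0,0,0],
  [-0.002,-0.024,0.002,0,0,0],
  [-0.004,-0.035,0.002,0,0,0],
  [-0.005,-0.047,0.003,0,0,0],
])

```text
clock: 20.32
tcp_pos: [0.5169, -0.1074, 0.1396]
orientation: [0.436, 2.499, -0.132]
contact_force: [-7.8, 10.9, 7.5]
grip_width: 0.0264
gripper_force: 80.6
```

```bash
python3 run.py 7.7 1.2 -2.6 8.5 1.2 -2.6
```

```text
t 20.32 s 7.46 out 1.3 up -2.0 F out 11.1 up 7.5 along 7.5 lean 35.0
[[-0.001, -0.01, 0.0, -0.0, 0.0, -0.0], [-0.002, -0.019, 0.001, -0.0, 0.0, -0.0], [-0.003, -0.029, 0.001, -0.0, 0.0, -0.0], [-0.004, -0.039, 0.002, -0.0, 0.0, -0.0], [-0.006, -0.048, 0.002, -0.0, 0.0, -0.0]]
cmd [ 0.5137 -0.1221  0.1396] [ 0.441  2.497 -0.139]
```

Call:
apply_moves([
  [-0.001,-0.01,0,0,0,0],
  [-0.002,-0.019,0.001,0,0,0],
  [-0.003,-0.029,0.001,0,0,0],
  [-0.004,-0.039,0.002,0,0,0],
  [-0.006,-0.048,0.002,0,0,0],
])

```text
clock: 20.95
tcp_pos: [0.5142, -0.1201, 0.1399]
orientation: [0.437, 2.499, -0.134]
contact_force: [-3.9, 5.4, 1.5]
grip_width: 0.0266
gripper_force: 80.1
```

```bash
python3 - <<'E'
from h import *
rep()
f=r.grab_frame("wrist"); rep(); r.grab_frame("wrist"); rep()
t=tipnow(); c=proj(f,t).astype(int); print(c,[proj(f,seam(i)).round(1).tolist() for i in(7,8,8.47)]); save(f,"w5.png",(c[0]-80,c[1]-70,c[0]+120,c[1]+70),4)
E
```

```text
t 20.95 s 8.34 out 1.1 up -2.1 F out 5.5 up 1.5 along 3.7 lean 35.0
t 21.0 s 8.42 out 1.1 up -2.2 F out 6.0 up 2.4 along 2.5 lean 35.0
t 21.05 s 8.44 out 1.0 up -2.1 F out 4.8 up 1.1 along 1.6 lean 35.0
[317 208] [[346.1, 208.7], [326.6, 210.7], [317.5, 211.6]]
```

View pics/w5.png

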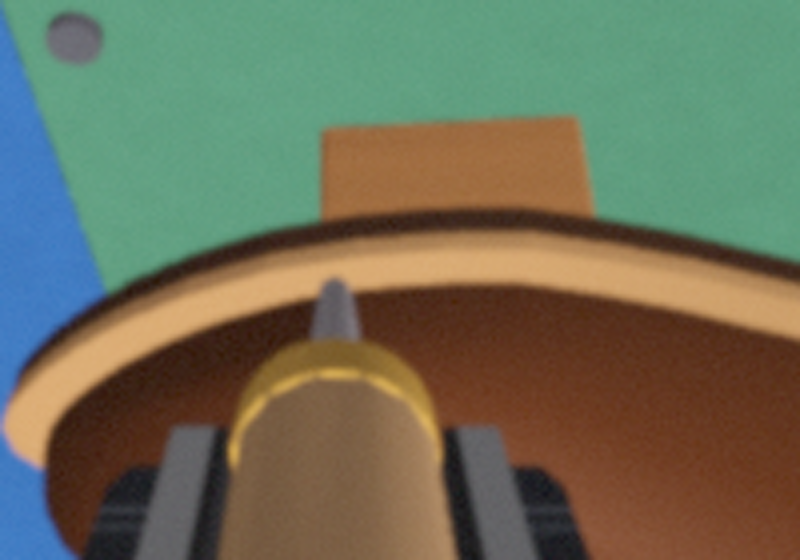

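The tip at (335,283) is in the corner next to the cap edge (s≈8.4). Contact around seam 7 was only briefly measured, so I make one more short pass from seam 7 to the cap edge to be sure.

```bash
python3 - <<'E'
from h import *
q=Rt(TILT,YAW)
plan([(tgt(*a),q,.1) for a in [(8.2,1.4,-2.4),(7.9,1.4,-2.4),(7.6,1.4,-2.4),(7.3,1.4,-2.4),(7.0,1.4,-2.4)]])
plan([(tgt(*a),q,.1) for a in [(6.75,1.4,-2.4),(6.6,1.4,-2.4),(6.6,1.4,-2.4),(6.85,1.4,-2.5),(7.05,1.4,-2.5)]])
plan([(tgt(*a),q,.1) for a in [(7.3,1.4,-2.5),(7.5,1.4,-2.5),(7.7,1.4,-2.5),(7.9,1.4,-2.5),(8.1,1.4,-2.5)]])
plan([(tgt(*a),q,.1) for a in [(8.25,1.4,-2.6),(8.35,1.4,-2.6),(8.35,1.4,-2.6)]])
E
```

```text
[[0.003, 0.018, -0.002, -0.0, 0.0, -0.0], [0.005, 0.036, -0.003, -0.0, 0.0, -0.0], [0.007, 0.054, -0.003, -0.0, 0.0, -0.0], [0.009, 0.071, -0.004, -0.0, 0.0, -0.0], [0.011, 0.089, -0.005, -0.0, 0.0, -0.0]]
cmd [ 0.5186 -0.1002  0.139 ] [ 0.441  2.497 -0.139]
[[0.0, 0.015, -0.001, -0.0, 0.0, -0.0], [0.0, 0.024, -0.001, -0.0, 0.0, -0.0], [0.0, 0.024, -0.001, -0.0, 0.0, -0.0], [0.0, 0.009, -0.0, -0.0, 0.0, -0.0], [0.0, -0.003, 0.0, -0.0, 0.0, -0.0]]
cmd [ 0.5183 -0.1009  0.139 ] [ 0.441  2.497 -0.139]
[[-0.002, -0.015, 0.001, -0.0, 0.0, -0.0], [-0.003, -0.026, 0.002, -0.0, 0.0, -0.0], [-0.005, -0.038, 0.002, -0.0, 0.0, -0.0], [-0.006, -0.05, 0.003, -0.0, 0.0, -0.0], [-0.007, -0.062, 0.003, -0.0, 0.0, -0.0]]
cmd [ 0.5148 -0.1161  0.1394] [ 0.441  2.497 -0.139]
[[-0.001, -0.009, 0.001, -0.0, 0.0, -0.0], [-0.002, -0.015, 0.001, -0.0, 0.0, -0.0], [-0.002, -0.015, 0.001, -0.0, 0.0, -0.0]]
cmd [ 0.514  -0.1198  0.1395] [ 0.441  2.497 -0.139]
```

Call:
apply_moves([
  [0.003,0.018,-0.002,0,0,0],
  [0.005,0.036,-0.003,0,0,0],
  [0.007,0.054,-0.003,0,0,0],
  [0.009,0.071,-0.004,0,0,0],
  [0.011,0.089,-0.005,0,0,0],
])

```text
clock: 21.68
tcp_pos: [0.5169, -0.1063, 0.1392]
orientation: [0.453, 2.495, -0.152]
contact_force: [-10.7, -7.7, 6.7]
grip_width: 0.0266
gripper_force: 81.2
```

Call:
apply_moves([
  [0,0.015,-0.001,0,0,0],
  [0,0.024,-0.001,0,0,0],
  [0,0.024,-0.001,0,0,0],
  [0,0.009,0,0,0,0],
  [0,-0.003,0,0,0,0],
])

```text
clock: 22.3
tcp_pos: [0.518, -0.1016, 0.1394]
orientation: [0.443, 2.497, -0.14]
contact_force: [-5.7, 3.6, 3.1]
grip_width: 0.026
gripper_force: 80.2
```

Call:
apply_moves([
  [-0.002,-0.015,0.001,0,0,0],
  [-0.003,-0.026,0.002,0,0,0],
  [-0.005,-0.038,0.002,0,0,0],
  [-0.006,-0.05,0.003,0,0,0],
  [-0.007,-0.062,0.003,0,0,0],
])

```text
clock: 22.92
tcp_pos: [0.5157, -0.1118, 0.1398]
orientation: [0.433, 2.5, -0.13]
contact_force: [-4.6, 8.4, 3.3]
grip_width: 0.0261
gripper_force: 80.3
```

Call:
apply_moves([
  [-0.001,-0.009,0.001,0,0,0],
  [-0.002,-0.015,0.001,0,0,0],
  [-0.002,-0.015,0.001,0,0,0],
])

```text
clock: 23.3
tcp_pos: [0.5144, -0.1184, 0.1398]
orientation: [0.439, 2.498, -0.136]
contact_force: [-4.3, 4.9, 3.0]
grip_width: 0.0267
gripper_force: 80.1
```

```bash
python3 - <<'E'
from h import *
rep()
p,q=getcmd(); Q=Rt(TILT,YAW); up=p+NO*.02+UP*.04
plan([(p+NO*.006+UP*.012,Q,.008),(up,Q,.03),((.49,-.04,.26),Rt(25,YAW),.045),((.472,.12,.25),Rt(0,YAW),.05),((.4753,.2213,.215),Rt(0,YAW),.04)],pad=2)
E
```

```text
t 23.3 s 8.24 out 1.3 up -2.2 F out 5.7 up 3.0 along 3.1 lean 35.0
[[-0.004, -0.0, -0.027, -0.0, 0.0, -0.0], [-0.008, -0.0, -0.053, -0.0, 0.0, -0.0], [-0.017, -0.0, -0.115, -0.0, 0.0, -0.0], [-0.026, -0.0, -0.177, -0.0, 0.0, -0.0], [-0.055, 0.089, -0.288, -0.0, 0.037, -0.0]]
[[-0.023, 0.089, -0.112, -0.0, 0.037, -0.0], [-0.045, 0.178, -0.224, -0.0, 0.074, -0.0], [0.021, 0.322, -0.253, -0.0, 0.144, -0.0], [0.087, 0.466, -0.283, -0.0, 0.213, -0.0], [0.153, 0.611, -0.312, -0.0, 0.283, -0.0]]
[[0.073, 0.144, 0.002, -0.0, 0.069, -0.0], [0.119, 0.272, 0.044, -0.0, 0.069, -0.0], [0.166, 0.401, 0.086, -0.0, 0.069, -0.0], [0.213, 0.529, 0.128, -0.0, 0.069, -0.0], [0.213, 0.529, 0.128, -0.0, 0.069, -0.0]]
[[0.0, 0.0, -0.0, -0.0, 0.0, -0.0]]
cmd [0.4754 0.2213 0.215 ] [ 0.546  3.094 -0.   ]
```

Call:
apply_moves([
  [-0.004,0,-0.027,0,0,0],
  [-0.008,0,-0.053,0,0,0],
  [-0.017,0,-0.115,0,0,0],
  [-0.026,0,-0.177,0,0,0],
  [-0.055,0.089,-0.288,0,0.037,0],
])

```text
clock: 23.92
tcp_pos: [0.4946, -0.1059, 0.1947]
orientation: [0.455, 2.522, -0.15]
contact_force: [0.6, -0.6, -1.3]
grip_width: 0.0264
gripper_force: 79.3
```

Call:
apply_moves([
  [-0.023,0.089,-0.112,0,0.037,0],
  [-0.045,0.178,-0.224,0,0.074,0],
  [0.021,0.322,-0.253,0,0.144,0],
  [0.087,0.466,-0.283,0,0.213,0],
  [0.153,0.611,-0.312,0,0.283,0],
])

```text
clock: 24.55
tcp_pos: [0.479, 0.0656, 0.238]
orientation: [0.535, 2.956, -0.05]
contact_force: [0.4, -0.3, -1.7]
grip_width: 0.0262
gripper_force: 79.3
```

Call:
apply_moves([
  [0.073,0.144,0.002,0,0.069,0],
  [0.119,0.272,0.044,0,0.069,0],
  [0.166,0.401,0.086,0,0.069,0],
  [0.213,0.529,0.128,0,0.069,0],
  [0.213,0.529,0.128,0,0.069,0],
])

```text
clock: 25.18
tcp_pos: [0.4791, 0.2078, 0.1962]
orientation: [0.547, 3.063, -0.02]
contact_force: [0.1, -0.8, -1.8]
grip_width: 0.0264
gripper_force: 79.3
```

```bash
python3 - <<'E'
from h import *
for _ in range(4): f=r.grab_frame("wrist")
o=r.get_obs(); print(o["tcp_pos"],o["orientation"],o["clock"],o["contact_force"])
q=R.from_rotvec(o["orientation"])
print("tip pred px",proj(f,tipnow(o)).round(1),"hole px",proj(f,(.4753,.2214,.075)).round(1),[(np.round(x["point"],1).tolist(),round(x["conf"],2)) for x in r.landmark_of(f,"creaser")])
save(f,"w6.png",(230,130,410,290),4)
E
```

```text
[0.48030497 0.20366177 0.19685199] [ 0.55634988  3.05877772 -0.02292632] 25.375 [ 0.20023588 -0.20783636 -1.91613216]
tip pred px [319.5 209.3] hole px [337.9 179. ] [([283.5, 75.4], 0.93), ([319.4, 209.9], 0.71), ([399.4, 217.9], 0.65)]
```

View pics/w6.png

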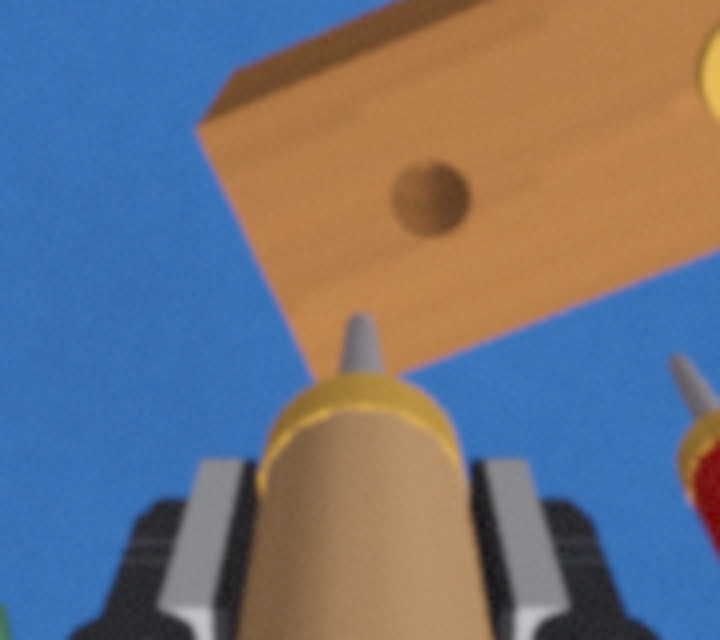

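I have used the ten pictures, so it's numbers from here. The last view shows the tip at (320,209) still true in the grip and the empty hole at (337.5,180), within 1 px of prediction. The arm stopped slightly short, so I re-sync and align over the hole.

```bash
python3 - <<'E'
from h import *
o=sync(); q=Rt(0,YAW)
plan([((.4755,.2214,.19),q,.012)],amax=2,pad=2)
E
```

```text
[[0.022, 0.03, 0.013, -0.003, 0.011, -0.004], [0.044, 0.06, 0.026, -0.006, 0.022, -0.007], [0.044, 0.06, 0.026, -0.006, 0.022, -0.007], [0.044, 0.06, 0.026, -0.006, 0.022, -0.007]]
cmd [0.4755 0.2214 0.1899] [5.450e-01 3.094e+00 1.000e-03]
```

Call:
apply_moves([
  [0.022,0.03,0.013,-0.003,0.011,-0.004],
  [0.044,0.06,0.026,-0.006,0.022,-0.007],
  [0.044,0.06,0.026,-0.006,0.022,-0.007],
  [0.044,0.06,0.026,-0.006,0.022,-0.007],
  [0.044,0.06,0.026,-0.006,0.022,-0.007],
])

```text
clock: 26.05
tcp_pos: [0.475, 0.2224, 0.1896]
orientation: [-0.543, -3.094, -0.002]
contact_force: [0.5, -0.3, -1.3]
grip_width: 0.0264
gripper_force: 79.3
```

```bash
python3 - <<'E'
from h import *
f=r.grab_frame("wrist"); o=r.get_obs(); t=tipnow(o); print(t,o["tcp_pos"],o["orientation"],o["clock"])
print("tip px",proj(f,t),[(np.round(x["point"],1).tolist(),round(x["conf"],2)) for x in r.landmark_of(f,"creaser")])
# dark hole centroid
g=f["pixels"].astype(float).sum(2); hp=proj(f,(.4754,.2214,.075)).round(1); print("hole pred",hp)
q=Rt(0,YAW)
plan([((.4754,.2214,.15),q,.015),((.4754,.2214,.099),q,.01)],pad=2)
E
```

```text
[0.47496932 0.22245505 0.10610339] [0.47497181 0.2223648  0.18960334] [-5.42996076e-01 -3.09409097e+00 -1.66390678e-03] 26.1
tip px [319.86847941 208.95130465] [([318.0, 211.4], 0.85), ([383.1, 237.2], 0.85), ([267.2, 91.7], 0.73)]
hole pred [318.9 198.3]
[[0.0, -0.0, 0.053, 0.0, 0.0, -0.0], [0.0, -0.0, 0.106, 0.0, 0.0, -0.0], [0.0, -0.0, 0.16, 0.0, 0.0, -0.0], [0.0, -0.0, 0.194, 0.0, 0.0, -0.0], [0.0, -0.0, 0.228, 0.0, 0.0, -0.0]]
[[0.0, -0.0, 0.034, 0.0, 0.0, -0.0], [0.0, -0.0, 0.068, 0.0, 0.0, -0.0], [0.001, -0.0, 0.102, 0.0, 0.0, -0.0], [0.001, -0.0, 0.136, 0.0, 0.0, -0.0], [0.001, -0.0, 0.136, 0.0, 0.0, -0.0]]
[[-0.0, -0.0, -0.0, 0.0, 0.0, -0.0]]
cmd [0.4753 0.2215 0.0989] [5.450e-01 3.094e+00 1.000e-03]
```

Call:
apply_moves([
  [0,0,0.053,0,0,0],
  [0,0,0.106,0,0,0],
  [0,0,0.16,0,0,0],
  [0,0,0.194,0,0,0],
  [0,0,0.228,0,0,0],
])

```text
clock: 26.78
tcp_pos: [0.4748, 0.2227, 0.1319]
orientation: [-0.542, -3.094, -0.002]
contact_force: [0.7, -0.1, -0.8]
grip_width: 0.0263
gripper_force: 79.3
```

Call:
apply_moves([
  [0,0,0.034,0,0,0],
  [0,0,0.068,0,0,0],
  [0.001,0,0.102,0,0,0],
  [0.001,0,0.136,0,0,0],
  [0.001,0,0.136,0,0,0],
])

```text
clock: 27.4
tcp_pos: [0.4743, 0.2225, 0.0979]
orientation: [-0.542, -3.093, -0.001]
contact_force: [-0.5, 0.5, -1.9]
grip_width: 0.0262
gripper_force: 79.3
```

Call:
apply_moves([
  [0,0,0.004,0,0,0],
  [0,0,0.006,0,0,0],
  [0,0,0.006,0,0,0],
])

```text
clock: 27.78
tcp_pos: [0.4748, 0.2227, 0.0973]
orientation: [-0.543, -3.094, -0.002]
contact_force: [0.5, -0.2, -1.3]
grip_width: 0.0262
gripper_force: 79.3
```

Call:
apply_moves([
  [0,0,0,0,0,0],
  [0,0,0,0,0,0],
  [0,0,0,0,0,0],
  [0,0,0,0,0,0],
  [0,0,0,0,0,0],
], claw=0.65)

```text
clock: 28.4
tcp_pos: [0.4747, 0.2228, 0.0971]
orientation: [-0.543, -3.094, -0.002]
contact_force: [-0.5, -0.1, 1.8]
grip_width: 0.0552
gripper_force: 0.0
```

Call:
apply_moves([
  [0,0,-0.06,0,0,0],
  [0,0,-0.14,0,0,0],
  [0,0,-0.24,0,0,0],
  [0,0,-0.36,0,0,0],
  [0,0,-0.48,0,0,0],
])

```text
clock: 29.02
tcp_pos: [0.4747, 0.2229, 0.2196]
orientation: [0.542, 3.094, 0.003]
contact_force: [1.3, -0.1, -0.4]
grip_width: 0.0553
gripper_force: 0.0
```

Call:
apply_moves([
  [0.03,-0.02,-0.1,0,0,0],
  [0.06,-0.06,-0.15,0,0,0],
  [0.06,-0.12,-0.15,0,0,0],
  [0.06,-0.12,-0.15,0,0,0],
  [0.06,-0.12,-0.15,0,0,0],
])

```text
clock: 29.65
tcp_pos: [0.4505, 0.1991, 0.2542]
orientation: [-0.544, -3.093, -0.002]
contact_force: [0.4, 0.7, -0.1]
grip_width: 0.0554
gripper_force: 0.0
```

```bash
python3 - <<'E'
from h import *
F={n:r.grab_frame(n) for n in("wrist","scene","side")}
o=r.get_obs(); print(o["tcp_pos"],o["clock"],o["contact_force"],o["grip_width"])
for n,f in F.items():
    print(n,"pred top",proj(f,(.4756,.2212,.153)).round(1),"foot",proj(f,(.4756,.2212,.075)).round(1),[(np.round(x["rect"]).astype(int).tolist(),round(x["conf"],2)) for x in r.search_frame(f,"creaser")[:6]])
    if n!="wrist": print([(t,np.round(r.search_frame(f,t)[0]["rect"]).tolist()) for t in("awl","wheel")])
E
```

```text
[0.45038447 0.19969012 0.25418643] 29.8 [-0.03687331 -0.15529667  0.47679673] 0.05551980117380604
wrist pred top [354.7 220.4] foot [347.  194.8] [([306, 250, 26, 68], 0.9), ([333, 180, 40, 52], 0.85), ([53, 332, 213, 68], 0.66), ([395, 228, 48, 64], 0.61), ([274, 91, 38, 34], 0.6)]
scene pred top [352. 260.] foot [348.9 285.4] [([301, 238, 19, 38], 0.89), ([296, 274, 13, 46], 0.87), ([341, 254, 16, 34], 0.65), ([267, 150, 62, 76], 0.65), ([391, 257, 20, 47], 0.63)]
[('awl', [342.0, 328.0, 20.0, 31.0]), ('wheel', [343.0, 286.0, 17.0, 36.0])]
side pred top [303.3 230.8] foot [303.2 253.5] [([340, 240, 12, 42], 0.87), ([255, 232, 16, 39], 0.85), ([297, 229, 16, 32], 0.64), ([285, 215, 9, 29], 0.59), ([275, 148, 66, 52], 0.38)]Traceback (most recent call last):
  File "<stdin>", line 6, in <module>
IndexError: list index out of range
```

The creaser stands in the same place as at the start in all three cameras, released and upright. I hand in.

```bash
python3 -c "
from bench import r
print(r.hand_in())"
```

```text
the job is handed in; nothing more can be done
None
```

I ran the creaser tip along the seam from the welt's heel end to the toe cap's edge, leaning 35° with wrist readings up to about 19 N. I repeated the last stretch because contact went light near the cap. Then I stood the creaser back in its hole, released it and handed the job in at about 30 s. No verdict came back.

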